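# Turn up, inspect and tray the hex standoffs

## Robot

A 6-joint arm with a two-finger parallel gripper is mounted at the origin on the work surface. World frame = base frame: x ahead of the robot, y to its left, z up, the work surface at z = 0. Lengths are in mm, angles in rad, forces in N, time in s.
With the tool pointing down it reaches from about 350 to 875 mm from the base axis. Payload 15.5 kg.
Tool frame: the origin (TCP) lies on the centre line of the jaws, within the pads' length; the fingertips stand 22 mm ahead of it and the grasp point (between the pads) lies 3 mm ahead of it; z points along the fingers, y is the line along which they close (so a half turn about z gives the same grasp; the last joint's range is limited). The gripper opens to 85 mm and grips with 20 to 120 N. Pads are 22 mm wide; open, the fingers measure 114 mm over their backs; the gripper's body (76 mm by 85 mm) begins 54 mm behind the grasp point. The pads swing forward as they close: fully open they stand 13 mm farther back than shut.
Start: joints at [-1.246, 0.494, 1.345, -0, 1.302, -0.096], TCP at [255.308, -570.477, 253.277] pointing down, gripper open.
Joint ranges: [-2.91, 2.91], [-0.82, 2.16], [0.22, 2.67], [-1.22, 4.37], [0.12, 2.79], [-3.08, 3.08]. Speed limits (rad/s): [1.89, 1.89, 2.57, 3.01, 3.01, 3.01].

## Interface

Orientations are given as a unit quaternion [x, y, z, w].
In Python, from rig import r gives the robot as it stands.
- The arm moves only by the tool jog_arm, never from a script. Its argument "commands" is a list of rows, each a list of 7 numbers: the opening, from -1 (shut) to 1 (fully open), then the shift along the tool's x, y, z in mm, then the turn, a rotation vector about the tool's x, y, z in degrees. In form: [[jaw, tx, ty, tz, ax, ay, az], ...]. A call has 1 to 10 rows; each row is the pose to reach, as a shift and turn from the pose commanded when the call began, along the tool's axes at that moment; what a row does not reach only later rows make up. A row lasts 1/12 s, in which the tool goes at most 41.7 mm and 7.16 degrees, less where a joint would pass 70% of its speed; a pose out of reach is approached as far as the arm can. A call with a gripper value outside its range is refused whole. The fingers move at their own pace and stop on an object; the grip force is fixed at half the most. Time passes only in rows, so rows that repeat a pose let the fingers close. It gives the time, the measured TCP pose, the force, the opening and the grip force at its end, in the units of the state.
- r.read_state(): the state, without advancing time (a new reading comes with each control period).
- r.snapshot(name): name is "scene" or "side" or "wrist"; returns a dict with "frame" (400x640x3 uint8, red, green, blue), "range_z" (400x640 float32, mm along the optical axis (not along the pixel's ray), 0 where there is no reading), "fx", "fy", "cx", "cy" (pixels), "rvec" (rotation vector, rad) and "tvec" (3), from world to camera coordinates, as OpenCV has them. Camera axes: x right, y down, z forward; pixel columns grow to the right and rows downward; lengths in mm; the calibration is good to about 2 mm. A picture is of the moment at which its call begins.
- r.finish_job(): hands the job in; it is judged then, once.
Trained networks look in a picture, given as the dict that the camera call returned (one of the last four; its "shot" number tells which), for a name from the list of things; names that differ only in an ending like _2 or _b are one class to them, and where a whole thing is asked for, a point or a joint stands for the part that bears it (a point fixed in the world has none). Each returns a list of dicts, best first, with "score" (0 to 1); they miss things now and then, are a little off and sometimes report something else, mostly with a low value. They report only what shows in the picture. A call takes as long as a camera call.
- r.regions_of(picture, query): "mask" (400x640 bool, what is visible of it) and "position" ([column, row] in pixels, amid what is visible of it).
The state is a dict: "clock": time; "q": joint angles; "qvel": joint speeds; "effort": joint torques, N m; "tool_pos": TCP position; "eef_rot": TCP orientation; "ft_force": force on the tool from outside, world axes, zero at the start; "wrist_torque": the same for the moment, N m; "opening": opening from 0.0 (shut) to 1.0 (fully open); "finger_force": force on a finger pad.
Only numpy, scipy, OpenCV 4.12 (cv2) and the standard library are available. Lean on these libraries where they do the work, as an engineer would, in place of code of your own. Each camera call takes 0.05 s, during which the arm holds its last target. There are 200 camera calls.

## Task

First roll each red hexagonal standoff over on the blue mat, flat by flat, until every one lies with its white-striped flat on top; then, with the index line still at the red pointer, load them all stripe up on the rotary inspection table and turn it by hand one full turn, either way, so that every piece passes the microscope and the line comes back to the pointer with all of them still in place. Finally lay them all flat in the aluminium tray, stripe up, leave the index line at the pointer and let the microscope and the other things on the bench be.

Things in the scene. Friction and masses are not known exactly. Their poses are not given: they have to be found in the camera images.
- standoff1: red hexagonal standoff insulator, 32 mm across flats (37 mm over corners, flats 18.5 mm wide), 57 mm long, about 0.11 kg, brass inserts flush in its flat ends, a white stripe along one flat (white also on the ends beside it). Origin at its centre, 16 mm from every flat; x along its length, z out of the striped flat. Starts lying on the mat, another flat on top; may be absent
- standoff2: red hexagonal standoff insulator, 32 mm across flats (37 mm over corners, flats 18.5 mm wide), 57 mm long, about 0.11 kg, brass inserts flush in its flat ends, a white stripe along one flat (white also on the ends beside it). Origin at its centre, 16 mm from every flat; x along its length, z out of the striped flat. Starts lying on the mat, another flat on top; may be absent
- standoff3: red hexagonal standoff insulator, 32 mm across flats (37 mm over corners, flats 18.5 mm wide), 57 mm long, about 0.11 kg, brass inserts flush in its flat ends, a white stripe along one flat (white also on the ends beside it). Origin at its centre, 16 mm from every flat; x along its length, z out of the striped flat. Starts lying on the mat, another flat on top; may be absent
- standoff4: red hexagonal standoff insulator, 32 mm across flats (37 mm over corners, flats 18.5 mm wide), 57 mm long, about 0.11 kg, brass inserts flush in its flat ends, a white stripe along one flat (white also on the ends beside it). Origin at its centre, 16 mm from every flat; x along its length, z out of the striped flat. Starts lying on the mat, another flat on top; may be absent
- mat: blue silicone work mat, 370 mm (its x) by 310 mm (its y), 3 mm thick, fixed; origin at the centre of its underside on the bench. The standoffs start on it, lying roughly along its y
- turntable: base of the rotary inspection table, fixed to the bench: round, with a red pointer block (top 29 mm above the bench) beside the platen, 122 mm from the axis along the base's -x. Origin on the table's vertical axis at bench height
- platen (a joint): angle of the platen, a rubber-faced disc (radius 112 mm, top 30 mm above the bench) turning on the base about the vertical axis; rad, counter-clockwise from above positive, counting on past a turn, no stops. 0 at the start: the white index line on its rim, on the knob's side, is at the red pointer; so again at +-6.283. Light friction (0.08 N m) keeps it where it is left
- knob_grip (a point): middle of the upright black knob that turns the platen: a cylinder 22 mm across, its top 74 mm above the bench (44 mm above the platen), 86 mm from the platen's axis; this point is on the knob's axis 28 mm above the platen. The knob spins freely on its own pin, so it can be held while the platen turns
- tray: aluminium tray for the inspected parts, fixed, 220 mm (its x) by 240 mm (its y) outside, walls 4 mm thick and 18 mm high, floor about 4 mm thick; origin at the centre of its underside on the bench
- microscope: digital microscope on a short post at the far side of the rotary table, fixed, about 200 mm high; keep clear of it. Origin on the bench about under its lens; the post and base lie beyond, along its x
- bay0 (a point): floor centre of a bay on the platen's top face, 62 mm from the axis; turns with the platen. Two ribs, 5 mm high and 40 mm long, run square to the line from the axis through this point, 40 mm free between them: room for one standoff lying along the ribs. The bays are a quarter turn apart; the knob has the fourth quarter
- bay1 (a point): floor centre of a bay on the platen's top face, 62 mm from the axis; turns with the platen. Two ribs, 5 mm high and 40 mm long, run square to the line from the axis through this point, 40 mm free between them: room for one standoff lying along the ribs. The bays are a quarter turn apart; the knob has the fourth quarter
- bay2 (a point): floor centre of a bay on the platen's top face, 62 mm from the axis; turns with the platen. Two ribs, 5 mm high and 40 mm long, run square to the line from the axis through this point, 40 mm free between them: room for one standoff lying along the ribs. The bays are a quarter turn apart; the knob has the fourth quarter
- flux_jar: flux jar with red cap, 48 mm across, 55 mm high, origin under it, loose; not part of the job
- solder_spool: solder spool on a blue stand, 85 x 70 mm, 75 mm high, origin under it, loose; not part of the job
- screwdriver: screwdriver lying on the bench, origin under it, loose; not part of the job
- circuit_board: small green circuit board, 55 x 70 mm, 14 mm high, origin under it, loose; not part of the job
- side_cutters: side cutters with blue handles, about 115 mm long, lying, origin under them, loose; not part of the job

How it is judged:
By the outcome, as a careful person would: the job done as asked, in the order asked, and still so for the second after the job is handed in, with the robot touching nothing.
Of standoff1, standoff2, standoff3, standoff4 only 2 to 3 are there at a start; the rules pass over those that are not, and their reading is None.
At some moment in a run one of standoff1, standoff2, standoff3, standoff4 may be knocked a few centimetres aside while the robot is not near it.
Once in a run the grip may slacken for a moment while it holds something.
It also fails if it takes over 210 s, if anything falls off the work surface, if the arm or the gripper's body presses on something with over 40 N, if the wrist force passes 120 N, or if a joint passes its speed limit or range.

## Working session

There is one attempt and no reset: what is moved stays moved. The work goes in short steps, Python scripts to look and compute and a tool call to move; the robot and the scene stay as the last step left them, time stands still between calls to the robot, and variables do not carry over. Pictures are saved under pics/ and viewed, at most 14 in all, crops included, and the job is handed in when it is done.

Besides the shell and the picture viewer there is one more tool, called in YAML: its name, and indented under it one key for each argument. jog_arm: Moves the arm, as the interface text tells. Its arguments: {"type":"object","properties":{"commands":{"type":"array","items":{"type":"array","items":{"type":"number"}}}},"required":["commands"]}

```bash
ls; mkdir -p pics; cat > h.py <<'E'
import numpy as np, cv2
from rig import r
from scipy.spatial.transform import Rotation as R
def cam(p):
    M=cv2.Rodrigues(np.array(p["rvec"],float))[0]; return M,np.array(p["tvec"],float)
def cloud(p):
    z=p["range_z"].astype(float); v,u=np.mgrid[0:400,0:640]
    X=np.stack([(u-p["cx"])/p["fx"]*z,(v-p["cy"])/p["fy"]*z,z],-1)
    M,t=cam(p); W=(X-t)@M; W[z<=0]=np.nan; return W
def save(p,name): cv2.imwrite(f"pics/{name}.png",p["frame"][:,:,::-1])
E
python3 - <<'E'
from h import *
s=r.read_state(); print({k:np.round(v,3).tolist() for k,v in s.items()})
for n in ["scene","side"]:
    p=r.snapshot(n); save(p,n+"0"); W=cloud(p); M,t=cam(p); print(n,"campos",(-M.T@t).round())
    for q in ["standoff1","mat","turntable","platen","knob_grip","tray","microscope","bay0","flux_jar","solder_spool"]:
        for d in r.regions_of(p,q)[:4]:
            w=W[d["mask"]]; print(n,q,round(d["score"],2),np.round(d["position"]),d["mask"].sum(),np.nanmedian(w,0).round(),np.nanpercentile(w,2,axis=0).round(),np.nanpercentile(w,98,axis=0).round())
E
```

```text
pics
{'clock': 0.0, 'q': [-1.246, 0.494, 1.346, 0.0, 1.302, -0.096], 'qvel': [0.0, -0.001, -0.001, 0.0, 0.001, 0.003], 'effort': [-0.004, -88.216, -38.388, -0.0, 0.01, 0.0], 'tool_pos': [255.21, -570.173, 252.691], 'eef_rot': [0.978, 0.209, -0.0, -0.001], 'ft_force': [0.271, -0.434, -0.717], 'wrist_torque': [-0.015, -0.029, -0.048], 'finger_force': 0.0, 'opening': 0.998}
scene campos [1042. -581.  974.]
scene standoff1 0.63 [174. 319.] 508 [ 506. -344.   32.] [ 488. -369.   10.] [ 519. -312.   37.]
scene standoff1 0.63 [166. 255.] 456 [ 385. -234.   30.] [ 353. -259.    3.] [ 404. -201.   37.]
scene mat 0.57 [206. 296.] 20489 [ 512. -253.    3.] [ 307. -437.   -1.] [691. -54.   7.]
scene mat 0.52 [312. 213.] 5608 [571.  44.  31.] [471. -51.  23.] [669. 154.  45.]
scene mat 0.25 [422. 139.] 286 [664. 447.  10.] [646. 393.  -2.] [687. 502.  15.]
scene turntable 0.72 [310. 209.] 5544 [570.  43.  31.] [468. -51.  25.] [668. 151.  41.]
scene platen 0.97 [307. 215.] 5650 [571.  44.  30.] [470. -51.  21.] [669. 154.  44.]
scene knob_grip 0.72 [206. 299.] 20476 [ 512. -253.    3.] [ 306. -43
[... 1539 characters left out ...]
]
side tray 0.64 [312. 354.] 13982 [445. 344.   4.] [311. 247.   1.] [550. 451.  18.]
side microscope 0.9 [182. 233.] 3285 [790. 251.  15.] [737. 192.   5.] [858. 308. 192.]
side microscope 0.57 [323. 217.] 5738 [558.  69.  30.] [463. -43.  23.] [662. 163.  52.]
side bay0 0.58 [323. 223.] 5626 [557.  69.  30.] [463. -41.  25.] [659. 163.  53.]
side flux_jar 0.83 [374. 255.] 657 [426. 128.  44.] [407.  98.   5.] [449. 139.  56.]
side flux_jar 0.41 [311. 355.] 14020 [445. 344.   4.] [310. 247.   2.] [550. 450.  18.]
side solder_spool 0.89 [218. 285.] 1727 [653. 322.  34.] [631. 277.   2.] [701. 350.  72.]
side solder_spool 0.54 [173. 350.] 965 [658. 461.  10.] [642. 400.  -1.] [684. 506.  14.]
```

View pics/scene0.png

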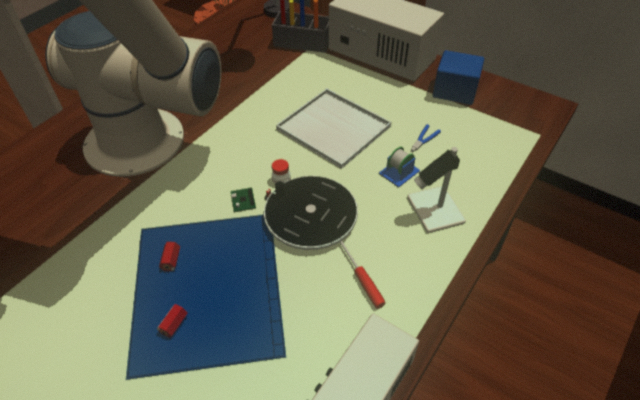

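View pics/side0.png

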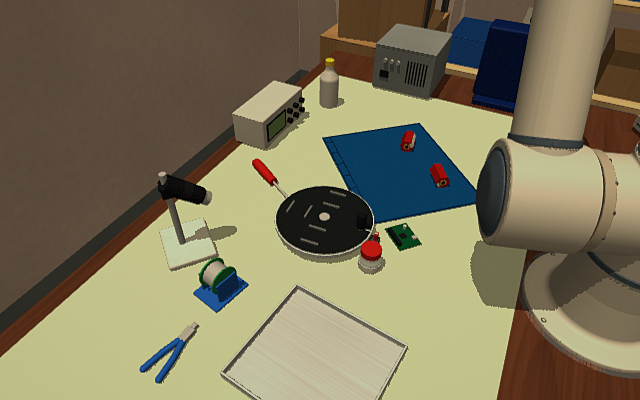

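Two standoffs show: scene view at about (170,256) and (173,320), with none hidden elsewhere on the mat. The tray, the table with its knob at (280,187), and the microscope are all visible. Next I'll move above the mat for a close look.

jog_arm:
  commands:
    - [1, 287, -189, -97, 0, 0, 0]
    - [1, 287, -189, -97, 0, 0, 0]
    - [1, 287, -189, -97, 0, 0, 0]
    - [1, 287, -189, -97, 0, 0, 0]
    - [1, 287, -189, -97, 0, 0, 0]
    - [1, 287, -189, -97, 0, 0, 0]
    - [1, 287, -189, -97, 0, 0, 0]
    - [1, 287, -189, -97, 0, 0, 0]
    - [1, 287, -189, -97, 0, 0, 0]
    - [1, 287, -189, -97, 0, 0, 0]

```text
clock: 1.93
tool_pos: [442.3, -277.4, 352.0]
eef_rot: [0.978, 0.211, 0.001, 0.001]
ft_force: [-0.0, -0.5, 0.7]
opening: 0.995
finger_force: 0.0
```

```bash
python3 - <<'E'
from h import *
s=r.read_state(); print(s["clock"],s["tool_pos"],s["eef_rot"])
p=r.snapshot("wrist"); save(p,"w1"); W=cloud(p); M,t=cam(p); print("campos",(-M.T@t).round())
for d in r.regions_of(p,"standoff1")[:4]:
    w=W[d["mask"]]; print(round(d["score"],2),np.round(d["position"]),d["mask"].sum(),np.nanmedian(w,0).round(),np.nanpercentile(w,2,axis=0).round(),np.nanpercentile(w,98,axis=0).round())
    t_=w[w[:,2]>31][:,:2]; u=t_-t_.mean(0); print(len(t_),t_.mean(0).round(1),np.linalg.svd(u,full_matrices=False)[2][0])
# platen geometry from both
E
```

```text
1.9333 [ 442.3498932  -277.43133106  351.97754934] [9.77556650e-01 2.10668400e-01 1.21208302e-03 5.93881811e-04]
campos [ 508. -248.  473.]
0.81 [370. 145.] 1058 [ 498. -337.   35.] [ 479. -366.   20.] [ 515. -311.   37.]
721 [ 496.9 -338.8] [ 0.18393205 -0.98293896]
0.75 [118.  26.] 7729 [497.  22.  31.] [445. -54.  13.] [555. 110.  74.]
3594 [498.7  22.6] [ 0.44351317 -0.89626785]
0.7 [268. 190.] 1047 [ 380. -229.   34.] [ 352. -258.    4.] [ 403. -200.   37.]
647 [ 377.9 -228.8] [-0.5477226  0.83666  ]
```

```bash
python3 - <<'E'
import cv2,numpy as np
w=cv2.imread("pics/w1.png"); 
a=cv2.resize(w[150:230,220:320],None,fx=4,fy=4,interpolation=cv2.INTER_CUBIC)
b=cv2.resize(w[105:185,320:420],None,fx=4,fy=4,interpolation=cv2.INTER_CUBIC)
s=cv2.imread("pics/side0.png"); c=cv2.resize(s[120:200,370:470],None,fx=4,fy=4,interpolation=cv2.INTER_CUBIC)
w2=cv2.resize(w[:300,:],(400,188)); w2=cv2.copyMakeBorder(w2,0,320-188,0,0,cv2.BORDER_CONSTANT)
cv2.imwrite("pics/c1.png",cv2.resize(np.vstack([np.hstack([a,b]),np.hstack([c,w2])]),(750,600)))
E
```

```text
(no output)
```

View pics/c1.png

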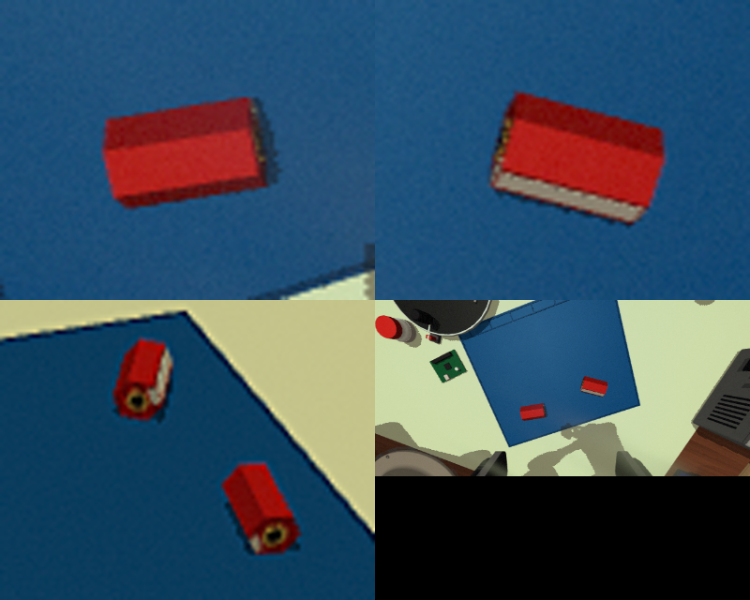

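Readings from the close view:
- Standoff A at about (497,-338): its stripe is on the upper flat facing -x, so it needs one 60° roll toward +x.
- Standoff B at about (378,-229): white shows at the lower +x side of its end, so it needs two 60° rolls toward -x.

I'll grip each by its ends, with the tool y axis along the standoff, and roll by tilting about tool y.

```bash
cat >> h.py <<'E'
def find(p,maxn=4,zlo=31,zhi=39,box=(300,700,-450,-40)):
    W=cloud(p); out=[]
    for d in r.regions_of(p,"standoff1")[:maxn]:
        w=W[d["mask"]]; c=np.nanmedian(w,0)
        if not(box[0]<c[0]<box[1] and box[2]<c[1]<box[3]): continue
        w=w[(w[:,2]>zlo)&(w[:,2]<zhi)][:,:2]
        m=np.median(w,0); w=w[np.linalg.norm(w-m,axis=1)<38].astype(np.float32)
        (cx,cy),(a,b),an=cv2.minAreaRect(w); u=w-w.mean(0); v=np.linalg.svd(u,full_matrices=False)[2][0]
        out.append(dict(c=np.array([cx,cy]),mean=w.mean(0),size=sorted([a,b]),ang=np.degrees(np.arctan2(v[1],v[0]))%180,mask=d["mask"],score=d["score"]))
        o=out[-1]; print("standoff",round(o["score"],2),"rect",o["c"].round(1),"mean",o["mean"].round(1),"size",np.round(o["size"],1),"ang",round(o["ang"],1),"z",round(float(np.nanmedian(W[d["mask"]][:,2])),1))
    return out
def Rt(xang,tilt):  # tool down, tool x at xang deg, then turned tilt deg about tool y
    a=np.radians(xang); B=np.array([[np.cos(a),np.sin(a),0],[np.sin(a),-np.cos(a),0],[0,0,-1]]).T
    B=np.column_stack([[np.cos(a),np.sin(a),0],[np.sin(a),-np.cos(a),0],[0,0,-1]])
    return R.from_matrix(B)*R.from_euler("y",tilt,degrees=True)
def plan(poses,frm=None):
    """poses: list of (TCP world, xang, tilt) -> shift & rotvec in the tool frame of frm (or measured pose)"""
    if frm is None:
        s=r.read_state(); P=np.array(s["tool_pos"]); Q=R.from_quat(s["eef_rot"])
    else: P=np.array(frm[0],float); Q=Rt(*frm[1:])
    for t,x,ti in poses:
        print((Q.inv().apply(np.array(t,float)-P)).round(1), np.degrees((Q.inv()*Rt(x,ti)).as_rotvec()).round(1))
def tcp(c,xang,tilt,back): return np.array(c,float)-back*Rt(xang,tilt).apply([0,0,1])
E
python3 - <<'E'
from h import *
s=r.read_state(); print(s["tool_pos"],np.degrees(R.from_quat(s["eef_rot"]).as_matrix()@[1,0,0]))
o=find(r.snapshot("wrist"))
A=[q for q in o if q["c"][0]>440][0]; C=[*((A["c"]+A["mean"])/2),19]; x=A["ang"]-90; print(C,x)
plan([(tcp(C,x,30,90),x,30),(tcp(C,x,30,7),x,30)])
f=(tcp(C,x,30,7),x,30); C2=np.array(C)+[0,0,30]
plan([(f[0]+[0,0,30],x,30),(tcp(C2,x,-30,7),x,-30),(tcp(np.array(C)+[0,0,1],x,-30,7),x,-30)],f)
E
```

```text
[ 440.456143   -280.10725622  350.5597626 ] [5.22499585e+01 2.35105959e+01 8.34564999e-03]
standoff 0.67 rect [ 377.3 -229.3] mean [ 378.1 -229.1] size [25.1 56.8] ang 123.1 z 34.6
standoff 0.65 rect [ 496.3 -339.4] mean [ 496.9 -339.2] size [25.3 57.2] ang 99.6 z 34.7
[np.float64(496.5909881591797), np.float64(-339.29457092285156), 19] 9.58445
[-15.2  65.1 253. ] [-3.8 29.9 14.2]
[ 25.   75.5 324.9] [-3.8 29.9 14.2]
[ 15.   0. -26.] [0. 0. 0.]
[ 21.1  -0.  -22.5] [  0. -60.   0.]
[ 6.6 -0.   2.6] [  0. -60.   0.]
```

jog_arm:
  commands:
    - [1, -15, 65, 200, -3.8, 29.9, 14.2]
    - [1, -15, 65, 253, -3.8, 29.9, 14.2]
    - [1, -15, 65, 253, -3.8, 29.9, 14.2]
    - [1, -15, 65, 253, -3.8, 29.9, 14.2]
    - [1, -15, 65, 253, -3.8, 29.9, 14.2]
    - [1, -15, 65, 253, -3.8, 29.9, 14.2]
    - [1, -15, 65, 253, -3.8, 29.9, 14.2]
    - [1, -15, 65, 253, -3.8, 29.9, 14.2]
    - [1, -15, 65, 253, -3.8, 29.9, 14.2]
    - [1, -15, 65, 253, -3.8, 29.9, 14.2]

```text
clock: 2.97
tool_pos: [453.0, -346.6, 98.6]
eef_rot: [0.962, 0.081, 0.259, -0.021]
ft_force: [-1.0, 0.4, 0.0]
opening: 0.999
finger_force: 0.0
```

```bash
python3 - <<'E'
from h import *
s=r.read_state(); print(s["clock"],s["q"],s["tool_pos"])
C=[496.6,-339.3,19];x=9.6
o=find(r.snapshot("wrist"))
plan([(tcp(C,x,30,90),x,30),(tcp(C,x,30,7),x,30)])
E
```

```text
2.9667 [-1.02123994  0.60245276  1.89857611  0.90280386  0.63376218 -0.36056839] [ 452.97160732 -346.57806746   98.58106237]
standoff 0.7 rect [ 496.7 -339.6] mean [ 495.9 -339.9] size [25.2 57.4] ang 100.2 z 35.0
standoff 0.61 rect [ 376.2 -246.8] mean [ 376.3 -247.3] size [ 3.6 17.1] ang 124.1 z 28.3
[-2.3  0.   1.5] [ 0.1 -0.1  0.1]
[-2.5 -0.1 84.5] [ 0.1 -0.1  0.1]
```

jog_arm:
  commands:
    - [1, -2, 0, 30, 0, 0, 0]
    - [1, -2, 0, 60, 0, 0, 0]
    - [1, -2, 0, 84, 0, 0, 0]
    - [1, -2, 0, 84, 0, 0, 0]
    - [0.1, -2, 0, 84, 0, 0, 0]
    - [-0.2, -2, 0, 84, 0, 0, 0]
    - [-0.2, -2, 0, 84, 0, 0, 0]
    - [-0.2, -2, 0, 84, 0, 0, 0]
    - [-0.2, -2, 0, 84, 0, 0, 0]
    - [-0.2, -2, 0, 84, 0, 0, 0]

```text
clock: 3.9
tool_pos: [492.6, -340.0, 25.7]
eef_rot: [0.962, 0.081, 0.259, -0.021]
ft_force: [-2.3, 2.8, 9.5]
opening: 0.659
finger_force: 62.3
```

jog_arm:
  commands:
    - [-0.3, 15, 0, -26, 0, 0, 0]
    - [-0.3, 21, 0, -22, 0, -60, 0]
    - [-0.3, 21, 0, -22, 0, -60, 0]
    - [-0.3, 21, 0, -22, 0, -60, 0]
    - [-0.3, 21, 0, -22, 0, -60, 0]
    - [-0.3, 21, 0, -22, 0, -60, 0]
    - [-0.3, 21, 0, -22, 0, -60, 0]
    - [-0.3, 21, 0, -22, 0, -60, 0]
    - [-0.3, 21, 0, -22, 0, -60, 0]
    - [-0.3, 21, 0, -22, 0, -60, 0]

```text
clock: 4.73
tool_pos: [499.9, -339.9, 56.5]
eef_rot: [0.982, 0.082, -0.169, 0.013]
ft_force: [0.2, 0.7, -2.1]
opening: 0.655
finger_force: 65.2
```

```bash
python3 - <<'E'
from h import *
s=r.read_state(); print(s["clock"],s["q"],s["tool_pos"],s["opening"],s["finger_force"])
p=r.snapshot("wrist"); save(p,"w2"); o=find(p,zlo=20,zhi=80)
x=9.6
C=[496.6,-339.3,20]
plan([(tcp(C,x,-30,7),x,-30),(tcp(C,x,-30,97),x,-30)])
E
```

```text
4.7333 [-0.57897347  0.81081486  1.36603414 -0.24143389  1.22899063  0.93675017] [ 499.90796432 -339.9030425    56.48442667] 0.6552451566890543 65.18660887610167
standoff 0.82 rect [ 500.6 -339.9] mean [ 506.9 -338.7] size [32.5 62.9] ang 99.7 z 60.3
standoff 0.62 rect [ 378.2 -215.8] mean [ 376.7 -214.3] size [16.2 37.7] ang 81.8 z 21.2
[ 7.9  0.5 26.9] [ -0.2 -10.6   0.3]
[ 24.4   0.2 -61.6] [ -0.2 -10.6   0.3]
```

jog_arm:
  commands:
    - [-0.3, 3, 0, 0, 0, -10.6, 0]
    - [-0.3, 3, 0, 0, 0, -10.6, 0]
    - [-0.3, 3, 0, 0, 0, -10.6, 0]
    - [-0.3, 3, 0, 0, 0, -10.6, 0]

```text
clock: 5.17
tool_pos: [502.3, -338.1, 52.3]
eef_rot: [0.963, 0.083, -0.255, 0.018]
ft_force: [-0.6, 0.3, -1.4]
opening: 0.655
finger_force: 65.2
```

```bash
python3 - <<'E'
from h import *
x=9.6
C=[496.6,-339.3,20]
plan([(tcp(C,x,-30,7),x,-30),(tcp(C,x,-30,97),x,-30)])
E
```

```text
[10.9  0.5 23.9] [-0.4 -0.4  0.3]
[ 11.6  -0.1 -66.1] [-0.4 -0.4  0.3]
```

jog_arm:
  commands:
    - [-0.3, 6, 0, 12, 0, 0, 0]
    - [-0.3, 11, 0, 22, 0, 0, 0]
    - [-0.3, 11, 0, 24, 0, 0, 0]
    - [-0.3, 11, 0, 24, 0, 0, 0]
    - [0.5, 11, 0, 24, 0, 0, 0]
    - [1, 11, 0, 24, 0, 0, 0]
    - [1, 11, 0, 24, 0, 0, 0]
    - [1, 11, 0, 24, 0, 0, 0]
    - [1, 11, 0, 0, 0, 0, 0]
    - [1, 11, 0, -40, 0, 0, 0]

```text
clock: 6.0
tool_pos: [528.7, -332.3, 79.0]
eef_rot: [0.962, 0.082, -0.259, 0.015]
ft_force: [1.5, -0.9, 0.3]
opening: 1.003
finger_force: 0.0
```

```bash
python3 - <<'E'
from h import *
s=r.read_state(); print(s["tool_pos"])
p=r.snapshot("wrist"); save(p,"w3"); o=find(p)
q=[a for a in o if a["c"][0]>440][0]; M=q["mask"]; ys,xs=np.where(M); f=p["frame"]
y0,x0=max(ys.min()-20,0),max(xs.min()-20,0); c=f[y0:ys.max()+20,x0:xs.max()+20,::-1]
c=cv2.resize(c,None,fx=3,fy=3); print(c.shape); cv2.imwrite("pics/c3.png",c[:600,:800])
C=[377.5,-229.3,19]; x=33
plan([(tcp(C,x,0,150),x,0),(tcp(C,x,-30,90),x,-30),(tcp(C,x,-30,7),x,-30)])
E
```

```text
[ 528.72716236 -332.32592109   78.95159957]
standoff 0.73 rect [ 498.5 -338.3] mean [ 501.4 -338.3] size [24.2 56.7] ang 99.4 z 30.4
standoff 0.58 rect [ 374.1 -203.5] mean [ 373.  -202.8] size [ 2.2 12.5] ang 135.3 z 21.8
standoff 0.2 rect [ 485.8 -321.9] mean [ 486.5 -324.2] size [ 6.4 22.3] ang 94.7 z 3.8
(291, 405, 3)
[-161.  -130.1   -4.5] [ -6.1  29.  -22.7]
[ -89.6 -147.7   38. ] [-11.7  -0.6 -20.1]
[ -87.5 -131.1  119.3] [-11.7  -0.6 -20.1]
```

View pics/c3.png

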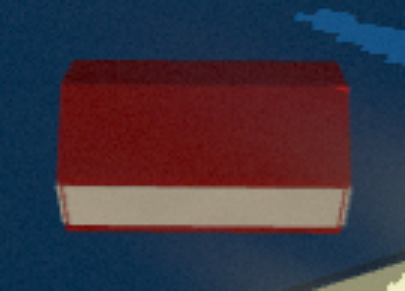

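A now shows the white flat on top, with the big red face being its +x flank seen from the tilted camera. Now B: tilt −30 → +30, twice.

jog_arm:
  commands:
    - [1, 0, 0, -40, 0, 0, 0]
    - [1, -90, -148, 20, -11.7, -0.6, -20.1]
    - [1, -90, -148, 38, -11.7, -0.6, -20.1]
    - [1, -90, -148, 38, -11.7, -0.6, -20.1]
    - [1, -90, -148, 38, -11.7, -0.6, -20.1]
    - [1, -90, -148, 38, -11.7, -0.6, -20.1]
    - [1, -90, -148, 38, -11.7, -0.6, -20.1]
    - [1, -90, -148, 38, -11.7, -0.6, -20.1]

```text
clock: 6.77
tool_pos: [410.3, -202.8, 94.4]
eef_rot: [0.925, 0.275, -0.251, 0.071]
ft_force: [0.7, -0.6, 0.1]
opening: 1.001
finger_force: 0.0
```

```bash
python3 - <<'E'
from h import *
s=r.read_state(); print(s["clock"],s["q"],s["tool_pos"])
o=find(r.snapshot("wrist"))
C=[377.5,-229.3,19];x=33
plan([(tcp(C,x,-30,90),x,-30),(tcp(C,x,-30,7),x,-30)])
f=(tcp(C,x,-30,7),x,-30); C2=np.array(C)+[0,0,30]
plan([(f[0]+[0,0,30],x,-30),(tcp(C2,x,30,7),x,30),(tcp(np.array(C)+[0,0,1],x,30,7),x,30)],f)
E
```

```text
6.7667 [-0.32194213  0.67195906  1.70276597 -0.43961889  1.15854048  0.9296317 ] [ 410.31552139 -202.81541521   94.41222649]
standoff 0.76 rect [ 378.3 -228. ] mean [ 380.1 -226.9] size [23.7 57. ] ang 123.5 z 30.8
standoff 0.58 rect [ 497.1 -338. ] mean [ 497.3 -332. ] size [24.8 60.2] ang 97.2 z 30.4
[ 0.7  2.3 -3.4] [-0.3  0.2  0.1]
[ 1.   2.7 79.6] [-0.3  0.2  0.1]
[-15.   0. -26.] [0. 0. 0.]
[-21.1  -0.  -22.5] [ 0. 60.  0.]
[-6.6 -0.   2.6] [ 0. 60.  0.]
```

jog_arm:
  commands:
    - [1, 1, 2, 30, 0, 0, 0]
    - [1, 1, 2, 60, 0, 0, 0]
    - [1, 1, 2, 79, 0, 0, 0]
    - [1, 1, 2, 79, 0, 0, 0]
    - [0.1, 1, 2, 79, 0, 0, 0]
    - [-0.2, 1, 2, 79, 0, 0, 0]
    - [-0.2, 1, 2, 79, 0, 0, 0]
    - [-0.2, 1, 2, 79, 0, 0, 0]
    - [-0.2, 1, 2, 79, 0, 0, 0]
    - [-0.2, 1, 2, 79, 0, 0, 0]

```text
clock: 7.7
tool_pos: [380.8, -226.2, 26.6]
eef_rot: [0.926, 0.275, -0.25, 0.072]
ft_force: [3.3, 1.5, 8.0]
opening: 0.651
finger_force: 64.4
```

jog_arm:
  commands:
    - [-0.3, -15, 0, -26, 0, 0, 0]
    - [-0.3, -21, 0, -22, 0, 60, 0]
    - [-0.3, -21, 0, -22, 0, 60, 0]
    - [-0.3, -21, 0, -22, 0, 60, 0]
    - [-0.3, -21, 0, -22, 0, 60, 0]
    - [-0.3, -21, 0, -22, 0, 60, 0]
    - [-0.3, -21, 0, -22, 0, 60, 0]
    - [-0.3, -21, 0, -22, 0, 60, 0]
    - [-0.3, -21, 0, -22, 0, 60, 0]
    - [-0.3, -21, 0, -22, 0, 60, 0]

```text
clock: 8.53
tool_pos: [373.3, -228.5, 55.3]
eef_rot: [0.946, 0.282, 0.15, -0.057]
ft_force: [-1.0, 1.0, -0.7]
opening: 0.658
finger_force: 64.5
```

```bash
python3 - <<'E'
from h import *
r.snapshot("side"); r.snapshot("side")
s=r.read_state(); print(s["clock"],s["q"],s["tool_pos"],s["opening"],s["finger_force"])
C=[378,-228.5,20];x=33
plan([(tcp(np.array(C)+[0,0,29],x,30,7),x,30),(tcp(C,x,30,7),x,30),(tcp(C,x,30,97),x,30)])
E
```

```text
8.6333 [-0.92203698  0.60375205  2.06676858  0.62861184  0.56587024 -0.47893915] [ 372.21434902 -228.76495212   54.5318529 ] 0.656506191240258 64.49535624025884
[ 1.6  2.9 -0.1] [-1.5 11.7 -0.4]
[-7.5  3.7 27.4] [-1.5 11.7 -0.4]
[-25.7   1.4 -60.7] [-1.5 11.7 -0.4]
```

jog_arm:
  commands:
    - [-0.3, 2, 3, 0, -1.5, 11.7, -0.4]
    - [-0.3, 2, 3, 0, -1.5, 11.7, -0.4]
    - [-0.3, 2, 3, 0, -1.5, 11.7, -0.4]
    - [-0.3, -3, 3, 14, -1.5, 11.7, -0.4]
    - [-0.3, -7, 3, 25, -1.5, 11.7, -0.4]
    - [-0.3, -7.5, 3, 27.4, -1.5, 11.7, -0.4]
    - [-0.3, -7.5, 3, 27.4, -1.5, 11.7, -0.4]
    - [0.5, -7.5, 3, 27.4, -1.5, 11.7, -0.4]
    - [1, -7.5, 3, 27.4, -1.5, 11.7, -0.4]
    - [1, -7.5, 3, 27.4, -1.5, 11.7, -0.4]

```text
clock: 9.47
tool_pos: [375.0, -228.5, 25.9]
eef_rot: [0.926, 0.276, 0.246, -0.074]
ft_force: [-0.7, 0.3, 0.1]
opening: 0.989
finger_force: 0.0
```

jog_arm:
  commands:
    - [1, 0, 0, 0, 0, 0, 0]
    - [1, 0, 0, -20, 0, 0, 0]
    - [1, 0, 0, -50, 0, 0, 0]
    - [1, 0, 0, -90, 0, 0, 0]
    - [1, 0, 0, -90, 0, 0, 0]

```text
clock: 9.88
tool_pos: [335.9, -255.4, 107.4]
eef_rot: [0.927, 0.275, 0.246, -0.071]
ft_force: [0.0, 0.2, -1.4]
opening: 1.001
finger_force: 0.0
```

```bash
python3 - <<'E'
from h import *
s=r.read_state(); print(s["clock"],s["q"],s["tool_pos"])
p=r.snapshot("wrist"); save(p,"w4"); o=find(p)
cv2.imwrite("pics/c4.png",p["frame"][:,:,::-1])
q=r.snapshot("side"); M=[d for d in r.regions_of(q,"standoff1")]; c=cv2.resize(q["frame"][110:210,360:480,::-1],None,fx=4,fy=4)
w=cv2.resize(p["frame"][:,:,::-1],(320,200)); w=cv2.copyMakeBorder(w,0,200,0,0,cv2.BORDER_CONSTANT)
cv2.imwrite("pics/c4.png",np.hstack([c,w]))
o=[a for a in o if a["c"][0]<440][0]
C=[*o["c"],19]; x=o["ang"]-90
plan([(tcp(C,x,-30,120),x,-30),(tcp(C,x,-30,90),x,-30)])
E
```

```text
9.8833 [-1.17764593  0.5304246   2.08736276  0.76249427  0.78390306 -0.80566892] [ 335.85161778 -255.37961496  107.43655173]
standoff 0.92 rect [ 494.8 -339. ] mean [ 494.1 -338.8] size [23.9 58.2] ang 99.2 z 34.1
standoff 0.75 rect [ 377.1 -227.2] mean [ 377.1 -227.4] size [26.1 57.6] ang 123.1 z 35.0
[1.029e+02 1.000e-01 3.660e+01] [ -0.1 -59.9  -0. ]
[76.9  0.2 51.7] [ -0.1 -59.9  -0. ]
```

View pics/c4.png

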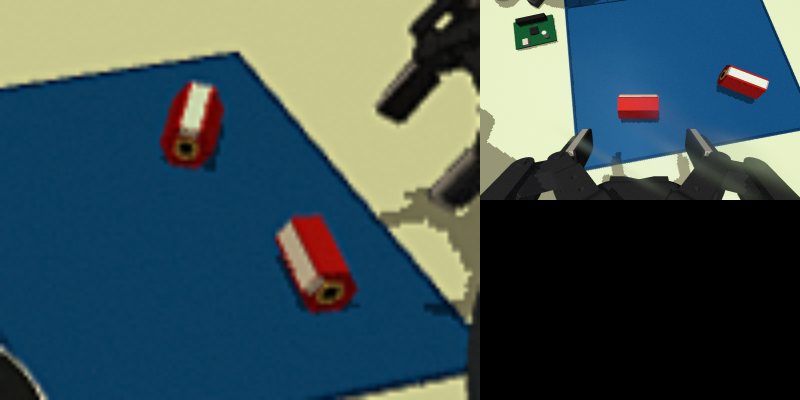

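A lies stripe up (about (200,105) in the left crop). B's stripe is now on its upper +x flat (about (300,255)), so it needs one more 60° roll.

jog_arm:
  commands:
    - [1, 30, 0, -20, 0, -59.9, 0]
    - [1, 60, 0, 10, 0, -59.9, 0]
    - [1, 77, 0, 45, 0, -59.9, 0]
    - [1, 77, 0, 51, 0, -59.9, 0]
    - [1, 77, 0, 51, 0, -59.9, 0]
    - [1, 77, 0, 51, 0, -59.9, 0]
    - [1, 77, 0, 51, 0, -59.9, 0]
    - [1, 77, 0, 51, 0, -59.9, 0]
    - [1, 77, 0, 51, 0, -59.9, 0]
    - [1, 77, 0, 51, 0, -59.9, 0]

```text
clock: 10.92
tool_pos: [415.0, -202.3, 97.5]
eef_rot: [0.939, 0.28, -0.192, 0.054]
ft_force: [-0.8, 0.1, -1.0]
opening: 0.996
finger_force: 0.0
```

```bash
python3 - <<'E'
from h import *
o=find(r.snapshot("wrist"))
r.snapshot("side")
C=[377.2,-227.4,19];x=33
plan([(tcp(C,x,-30,90),x,-30),(tcp(C,x,-30,7),x,-30)])
E
```

```text
standoff 0.72 rect [ 379.3 -225.6] mean [ 380.8 -224.8] size [24.4 57.9] ang 123.2 z 32.5
standoff 0.63 rect [ 497.2 -339.2] mean [ 497.9 -334.9] size [24.9 61.4] ang 100.2 z 31.3
[-1.6  1.7 -0.5] [-0.5 -7.4  0.6]
[-12.3   2.3  81.8] [-0.5 -7.4  0.6]
```

jog_arm:
  commands:
    - [1, -3, 2, 10, -0.5, -7.4, 0.6]
    - [1, -6, 2, 40, -0.5, -7.4, 0.6]
    - [1, -9, 2, 65, -0.5, -7.4, 0.6]
    - [1, -12, 2, 82, -0.5, -7.4, 0.6]
    - [1, -12, 2, 82, -0.5, -7.4, 0.6]
    - [0.1, -12, 2, 82, -0.5, -7.4, 0.6]
    - [-0.2, -12, 2, 82, -0.5, -7.4, 0.6]
    - [-0.2, -12, 2, 82, -0.5, -7.4, 0.6]
    - [-0.2, -12, 2, 82, -0.5, -7.4, 0.6]
    - [-0.2, -12, 2, 82, -0.5, -7.4, 0.6]

```text
clock: 11.9
tool_pos: [380.1, -227.2, 27.8]
eef_rot: [0.927, 0.272, -0.247, 0.075]
ft_force: [0.2, 1.9, 8.8]
opening: 0.659
finger_force: 64.4
```

jog_arm:
  commands:
    - [-0.3, -15, 0, -26, 0, 0, 0]
    - [-0.3, -21, 0, -22, 0, 60, 0]
    - [-0.3, -21, 0, -22, 0, 60, 0]
    - [-0.3, -21, 0, -22, 0, 60, 0]
    - [-0.3, -21, 0, -22, 0, 60, 0]
    - [-0.3, -21, 0, -22, 0, 60, 0]
    - [-0.3, -21, 0, -22, 0, 60, 0]
    - [-0.3, -21, 0, -22, 0, 60, 0]
    - [-0.3, -21, 0, -22, 0, 60, 0]
    - [-0.3, -21, 0, -22, 0, 60, 0]

```text
clock: 12.73
tool_pos: [372.9, -229.4, 56.3]
eef_rot: [0.947, 0.281, 0.148, -0.052]
ft_force: [-0.3, -0.1, -1.7]
opening: 0.658
finger_force: 43.0
```

```bash
python3 - <<'E'
from h import *
r.snapshot("side"); r.snapshot("side")
s=r.read_state(); print(s["clock"],s["tool_pos"],s["opening"],s["finger_force"])
C=[378,-228,20];x=33
plan([(tcp(np.array(C)+[0,0,29],x,30,7),x,30),(tcp(C,x,30,7),x,30),(tcp(C,x,30,97),x,30)])
E
```

```text
12.8333 [ 371.79942929 -229.59943868   55.6007529 ] 0.650822826648429 70.0139460391074
[2.3 2.  1.3] [-0.9 12.1 -0.3]
[-6.6  2.5 28.9] [-0.9 12.1 -0.3]
[-25.4   1.1 -59.2] [-0.9 12.1 -0.3]
```

jog_arm:
  commands:
    - [-0.3, 2, 2, 1, -1, 12.1, -0.3]
    - [-0.3, 2, 2, 1, -1, 12.1, -0.3]
    - [-0.3, 2, 2, 1, -1, 12.1, -0.3]
    - [-0.3, -3, 2, 14, -1, 12.1, -0.3]
    - [-0.3, -6, 2, 25, -1, 12.1, -0.3]
    - [-0.3, -6.5, 2.5, 28.5, -1, 12.1, -0.3]
    - [-0.3, -6.5, 2.5, 28.5, -1, 12.1, -0.3]
    - [0.5, -6.5, 2.5, 28.5, -1, 12.1, -0.3]
    - [1, -6.5, 2.5, 28.5, -1, 12.1, -0.3]
    - [1, -6.5, 2.5, 28.5, -1, 12.1, -0.3]

```text
clock: 13.67
tool_pos: [375.4, -228.7, 26.5]
eef_rot: [0.926, 0.275, 0.247, -0.074]
ft_force: [-0.5, -0.0, 0.9]
opening: 0.988
finger_force: 0.0
```

jog_arm:
  commands:
    - [1, 0, 0, 0, 0, 0, 0]
    - [1, 0, 0, -20, 0, 0, 0]
    - [1, 0, 0, -50, 0, 0, 0]
    - [1, 0, 0, -90, 0, 0, 0]
    - [1, 0, 0, -90, 0, 0, 0]

```text
clock: 14.08
tool_pos: [336.3, -255.6, 107.9]
eef_rot: [0.927, 0.275, 0.247, -0.071]
ft_force: [0.6, -0.1, -0.6]
opening: 1.0
finger_force: 0.0
```

```bash
python3 - <<'E'
from h import *
s=r.read_state(); print(s["clock"],s["q"],s["tool_pos"])
p=r.snapshot("wrist"); o=find(p)
q=r.snapshot("side"); c=cv2.resize(q["frame"][110:210,360:480,::-1],None,fx=4,fy=4)
w=cv2.resize(p["frame"][:,:,::-1],(320,200)); w=cv2.copyMakeBorder(w,0,200,0,0,cv2.BORDER_CONSTANT)
cv2.imwrite("pics/c5.png",np.hstack([c,w]))
o=[a for a in o if a["c"][0]<440][0]
C=[*o["c"],19]; x=o["ang"]-90
plan([(tcp(C,x,0,90),x,0)])
# table geometry
W=cloud(q); d=r.regions_of(q,"platen")
def fit(W,m):
    w=W[m]; w=w[np.abs(w[:,2]-30)<2.5][:,:2]
    h=cv2.convexHull(w.astype(np.float32))[:,0]; (c,rr)=cv2.minEnclosingCircle(h); return np.round(c,1),round(rr,1),len(w)
for n,pp in [("side",q),("scene",r.snapshot("scene"))]:
    WW=cloud(pp)
    m=(np.abs(WW[...,0]-568)<135)&(np.abs(WW[...,1]-55)<135)&(np.linalg.norm(WW[...,:2]-[568,55],axis=-1)<118)
    print(n,fit(WW,m))
    k=(WW[...,2]>55)&(WW[...,2]<80)&(np.linalg.norm(WW[...,:2]-[484,46],axis=-1)<30)
    kw=WW[k]; t=kw[kw[:,2]>71]; print("knob",kw.mean(0).round(1),len(kw),"top",t.mean(0).round(1),len(t))
    rib=m&(WW[...,2]>33)&(WW[...,2]<40)
    rw=WW[rib]; 
    lab=cv2.connectedComponentsWithStats(rib.astype(np.uint8))
    for i in range(1,lab[0]):
        if lab[2][i,4]>12: print("rib",WW[lab[1]==i].mean(0).round(1),lab[2][i,4])
E
```

```text
14.0833 [-1.17761349  0.52959706  2.08704688  0.76375592  0.78455084 -0.80540112] [ 336.26760747 -255.56587039  107.92698906]
standoff 0.85 rect [ 379.9 -225.5] mean [ 379.5 -225.9] size [24.9 57.7] ang 123.5 z 35.1
standoff 0.56 rect [ 495.  -339.3] mean [ 494.1 -338.8] size [23.5 58.8] ang 99.7 z 34.1
[46.3 -0.5 21.3] [  0.2 -29.9  -0.5]
side (array([564. ,  56.8]), 112.5, 4892)
knob [476.5  55.   68.1] 103 top [478.2  52.2  73.3] 42
rib [577.1 -26.   34.6] 17
rib [647.4  64.   34.9] 22
rib [567.6  17.3  34.6] 28
rib [603.6  61.3  34.4] 21
rib [562.2  57.9  34.1] 33
rib [559.7  97.3  34.7] 30
rib [474.2  56.7  36.8] 14
rib [551.  140.   34.7] 24
scene (array([565.9,  53.4]), 114.0, 4153)
knob [483.3  44.   68.7] 85 top [481.3  46.2  73.8] 37
rib [557.9 136.9  35.2] 27
rib [561.3  94.4  34.9] 30
rib [565.9  53.3  34.4] 38
rib [605.3  54.9  35.1] 32
rib [569.   13.1  35.1] 26
rib [649.9  58.5  35. ] 29
rib [573.  -30.2  35. ] 36
```

View pics/c5.png

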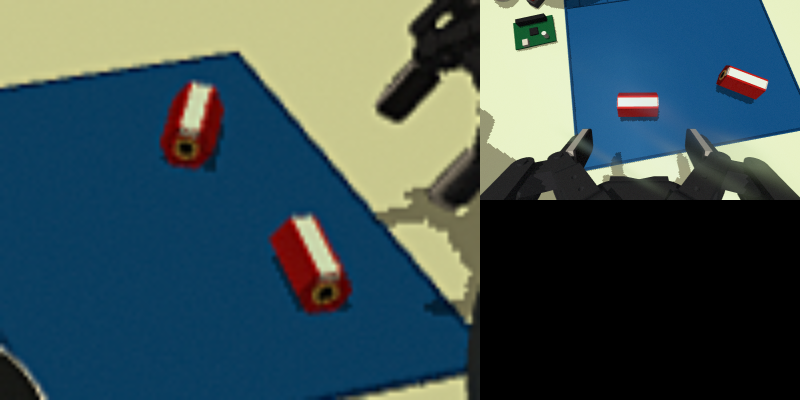

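Both standoffs now lie stripe up. I'll pick B upright and take it to the right-hand bay (toward -y).

jog_arm:
  commands:
    - [1, 46, 0, 10, 0, -29.9, 0]
    - [1, 46, 0, 21, 0, -29.9, 0]
    - [1, 46, 0, 21, 0, -29.9, 0]
    - [1, 46, 0, 21, 0, -29.9, 0]
    - [1, 46, 0, 21, 0, -29.9, 0]
    - [1, 46, 0, 21, 0, -29.9, 0]
    - [1, 46, 0, 21, 0, -29.9, 0]

```text
clock: 14.92
tool_pos: [380.7, -224.8, 108.1]
eef_rot: [0.958, 0.285, -0.003, 0.001]
ft_force: [-0.1, 0.7, 0.4]
opening: 1.0
finger_force: 0.0
```

```bash
python3 - <<'E'
from h import *
s=r.read_state(); print(s["clock"],s["q"],s["tool_pos"])
p=r.snapshot("wrist"); o=find(p); o=[a for a in o if a["c"][0]<440][0]
C=[*o["c"],19]; x=o["ang"]-90
plan([(tcp(C,x,0,90),x,0),(tcp(C,x,0,8),x,0)])
C=[570,-6.5,46]
plan([(tcp(C,95,0,100),95,0)],(tcp([*o["c"],119],x,0,8),x,0))
E
```

```text
14.9167 [-0.66519924  0.47452624  1.94316272 -0.0074222   0.72609341  0.33222544] [ 380.65835421 -224.82677697  108.07435098]
standoff 0.77 rect [ 380.7 -224.8] mean [ 381.9 -224. ] size [25.1 57.8] ang 123.6 z 35.2
standoff 0.68 rect [ 496.5 -338.5] mean [ 496.  -336.7] size [25.3 59.5] ang 99.3 z 34.0
[-0.3  0.5 -1.1] [-0.1  0.1 -0.3]
[-0.2  0.7 80.9] [-0.1  0.1 -0.3]
[278.4 -77.3 -19. ] [  0.    0.  -61.4]
```

jog_arm:
  commands:
    - [1, 0, 0, 35, 0, 0, 0]
    - [1, 0, 0, 65, 0, 0, 0]
    - [1, 0, 0, 81, 0, 0, 0]
    - [1, 0, 0, 81, 0, 0, 0]
    - [0.1, 0, 0, 81, 0, 0, 0]
    - [-0.2, 0, 0, 81, 0, 0, 0]
    - [-0.3, 0, 0, 81, 0, 0, 0]
    - [-0.3, 0, 0, 81, 0, 0, 0]
    - [-0.3, 0, 0, 81, 0, 0, 0]
    - [-0.3, 0, 0, 81, 0, 0, 0]

```text
clock: 15.85
tool_pos: [380.1, -226.1, 28.8]
eef_rot: [0.959, 0.284, 0.0, 0.0]
ft_force: [-1.2, -1.3, 10.9]
opening: 0.654
finger_force: 64.9
```

jog_arm:
  commands:
    - [-0.3, 0, 0, -30, 0, 0, 0]
    - [-0.3, 0, 0, -65, 0, 0, 0]
    - [-0.3, 0, 0, -100, 0, 0, 0]
    - [-0.3, 30, -10, -119, 0, 0, -61]
    - [-0.3, 65, -18, -119, 0, 0, -61]
    - [-0.3, 100, -28, -119, 0, 0, -61]
    - [-0.3, 135, -38, -119, 0, 0, -61]
    - [-0.3, 170, -47, -119, 0, 0, -61]
    - [-0.3, 205, -57, -119, 0, 0, -61]
    - [-0.3, 225, -62, -119, 0, 0, -61]

```text
clock: 16.68
tool_pos: [536.7, -48.3, 147.8]
eef_rot: [0.745, 0.667, 0.001, 0.0]
ft_force: [0.5, -0.5, -1.1]
opening: 0.656
finger_force: 64.9
```

```bash
python3 - <<'E'
from h import *
p=r.snapshot("wrist"); save(p,"w6"); W=cloud(p)
s=r.read_state(); print(s["clock"],s["q"],s["tool_pos"],s["opening"],s["finger_force"])
m=(np.linalg.norm(W[...,:2]-[565,55],axis=-1)<118)
rib=m&(W[...,2]>33)&(W[...,2]<40)
lab=cv2.connectedComponentsWithStats(rib.astype(np.uint8))
for i in range(1,lab[0]):
    if lab[2][i,4]>30: w=W[lab[1]==i]; print("rib",w.mean(0).round(1),np.ptp(w,axis=0).round(),lab[2][i,4])
C=[570,-6.5,46]
plan([(tcp(C,95,0,60),95,0),(tcp(C,95,0,7),95,0)])
E
```

```text
16.7333 [-0.19896815  0.50621844  1.6767717   0.00237997  0.95571615 -0.10041657] [538.41721382 -47.14354656 147.86480333] 0.6543729650839684 64.84286175975285
rib [549.1  91.3  35.3] [21.  4.  5.] 133
rib [647.3  60.1  35.4] [ 7. 40.  5.] 520
rib [603.6  57.   35.5] [ 7. 40.  5.] 449
rib [564.   53.7  34.1] [24. 24.  4.] 926
rib [566.9  13.8  35.8] [40.  6.  5.] 328
rib [569.9 -30.   35.6] [40.  8.  4.] 316
[43.5 27.2 42. ] [  0.2  -0.1 -10.7]
[43.4 27.1 95. ] [  0.2  -0.1 -10.7]
```

jog_arm:
  commands:
    - [-0.3, 38, 25, 0, 0, 0, -10]
    - [-0.3, 41.7, 25.7, 30, 0, 0, -10]
    - [-0.3, 41.7, 25.7, 60, 0, 0, -10]
    - [-0.3, 41.7, 25.7, 80, 0, 0, -10]
    - [-0.3, 41.7, 25.7, 91, 0, 0, -10]
    - [-0.3, 41.7, 25.7, 91.5, 0, 0, -10]
    - [-0.3, 41.7, 25.7, 91.5, 0, 0, -10]
    - [0.1, 41.7, 25.7, 91.5, 0, 0, -10]
    - [0.6, 41.7, 25.7, 91.5, 0, 0, -10]
    - [0.6, 41.7, 25.7, 91.5, 0, 0, -10]

```text
clock: 17.57
tool_pos: [565.2, -12.9, 55.9]
eef_rot: [0.687, 0.726, 0.0, -0.0]
ft_force: [-1.2, 0.0, -1.0]
opening: 0.803
finger_force: 0.0
```

jog_arm:
  commands:
    - [0.8, 0, 0, 0, 0, 0, 0]
    - [0.8, 0, 0, -25, 0, 0, 0]
    - [1, 0, 0, -60, 0, 0, 0]
    - [1, -25, 0, -90, 0, 0, 0]
    - [1, -60, 0, -110, 0, 0, 0]
    - [1, -60, 0, -110, 0, 0, 0]

```text
clock: 18.07
tool_pos: [571.0, -77.4, 169.9]
eef_rot: [0.688, 0.726, 0.002, 0.003]
ft_force: [1.4, -1.0, 0.3]
opening: 1.003
finger_force: 0.0
```

```bash
python3 - <<'E'
from h import *
p=r.snapshot("wrist"); save(p,"w7")
s=r.read_state(); print(s["clock"],s["q"],s["tool_pos"])
find(p,6,60,70,(400,750,-450,200))
q=r.snapshot("side"); o=find(q)
C=[496.5,-338.8,19]; x=9.4
plan([(tcp(C,x,0,90),x,0)])
E
```

```text
18.1167 [-2.35468991e-01  5.18655203e-01  1.57391753e+00  1.87233491e-04
  1.04457280e+00 -2.88565862e-01] [569.86047534 -75.37722152 167.8112342 ]
standoff 0.62 rect [564.8 -12. ] mean [564.7 -11.8] size [22.9 57.6] ang 3.8 z 62.2
standoff 0.72 rect [ 496.  -331.8] mean [ 495.4 -331.3] size [22.3 58.3] ang 100.3 z 29.8
[-262.2  -85.9   55.6] [-0.1  0.  83.8]
```

View pics/w7.png

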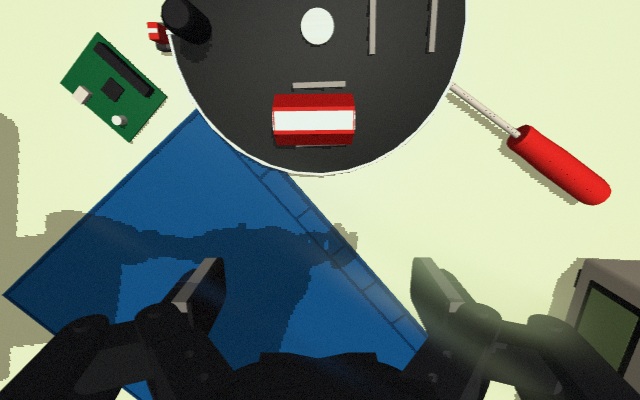

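B sits stripe up between the ribs of the right bay (about (314,120)), and the platen line has not moved. Now A.

jog_arm:
  commands:
    - [1, -40, -12, 0, 0, 0, 83.8]
    - [1, -80, -25, 0, 0, 0, 83.8]
    - [1, -120, -38, 10, 0, 0, 83.8]
    - [1, -160, -50, 20, 0, 0, 83.8]
    - [1, -200, -64, 30, 0, 0, 83.8]
    - [1, -235, -77, 40, 0, 0, 83.8]
    - [1, -262, -86, 50, 0, 0, 83.8]
    - [1, -262, -86, 55, 0, 0, 83.8]
    - [1, -262, -86, 55, 0, 0, 83.8]
    - [1, -262, -86, 55, 0, 0, 83.8]

```text
clock: 19.1
tool_pos: [496.4, -338.2, 108.4]
eef_rot: [0.983, 0.184, -0.001, -0.002]
ft_force: [0.5, 0.1, 0.1]
opening: 1.0
finger_force: 0.0
```

jog_arm:
  commands:
    - [1, 0, 0, 0, 0, 0, 12.2]
    - [1, 0, 0, 0, 0, 0, 12.2]
    - [1, 0, 0, 0, 0, 0, 12.2]
    - [1, 0, 0, 0, 0, 0, 12.2]
    - [1, 0, 0, 0, 0, 0, 12.2]

```text
clock: 19.52
tool_pos: [497.0, -338.3, 109.6]
eef_rot: [0.996, 0.084, -0.001, -0.001]
ft_force: [0.9, 0.3, 0.5]
opening: 1.002
finger_force: 0.0
```

```bash
python3 - <<'E'
from h import *
p=r.snapshot("wrist")
s=r.read_state(); print(s["clock"],s["q"],s["tool_pos"])
o=find(p)[0]
C=[*o["c"],19]; x=o["ang"]-90
plan([(tcp(C,x,0,8.5),x,0)])
plan([(tcp([625.5,58.5,46],4,0,100),4,0)],(tcp([*o["c"],119],x,0,8.5),x,0))
E
```

```text
19.5667 [-6.97257877e-01  6.28286614e-01  1.55056740e+00  2.19101881e-04
  9.64315521e-01  7.06652844e-01] [ 497.06436185 -338.52802634  109.7675618 ]
standoff 0.85 rect [ 497.6 -338.9] mean [ 498.7 -338.6] size [24.4 57.7] ang 99.6 z 35.3
[ 0.6  0.3 82.4] [-0.1  0.  -0.1]
[ 192.6 -370.3  -18.5] [0.  0.  5.6]
```

jog_arm:
  commands:
    - [1, 0.6, 0, 35, 0, 0, 0]
    - [1, 0.6, 0, 65, 0, 0, 0]
    - [1, 0.6, 0, 82, 0, 0, 0]
    - [1, 0.6, 0, 82, 0, 0, 0]
    - [0.1, 0.6, 0, 82, 0, 0, 0]
    - [-0.2, 0.6, 0, 82, 0, 0, 0]
    - [-0.3, 0.6, 0, 82, 0, 0, 0]
    - [-0.3, 0.6, 0, 82, 0, 0, 0]
    - [-0.3, 0.6, 0, 82, 0, 0, 0]
    - [-0.3, 0.6, 0, 82, 0, 0, 0]

```text
clock: 20.45
tool_pos: [498.3, -339.5, 29.9]
eef_rot: [0.997, 0.082, 0.001, 0.001]
ft_force: [-1.0, 0.9, 7.9]
opening: 0.651
finger_force: 64.6
```

jog_arm:
  commands:
    - [-0.3, 0, 0, -30, 0, 0, 0]
    - [-0.3, 0, 0, -65, 0, 0, 0]
    - [-0.3, 0, 0, -100, 0, 0, 0]
    - [-0.3, 10, -20, -119, 0, 0, 5.6]
    - [-0.3, 25, -50, -119, 0, 0, 5.6]
    - [-0.3, 42, -80, -119, 0, 0, 5.6]
    - [-0.3, 58, -112, -119, 0, 0, 5.6]
    - [-0.3, 75, -144, -119, 0, 0, 5.6]
    - [-0.3, 92, -176, -119, 0, 0, 5.6]
    - [-0.3, 108, -208, -119, 0, 0, 5.6]

```text
clock: 21.28
tool_pos: [571.1, -114.5, 148.5]
eef_rot: [0.999, 0.033, 0.001, -0.0]
ft_force: [0.3, -0.9, -1.2]
opening: 0.652
finger_force: 64.7
```

jog_arm:
  commands:
    - [-0.3, 16, -32, 0, 0, 0, 0]
    - [-0.3, 32, -64, 0, 0, 0, 0]
    - [-0.3, 48, -96, 0, 0, 0, 0]
    - [-0.3, 62, -125, 0, 0, 0, 0]
    - [-0.3, 70, -142, 0, 0, 0, 0]
    - [-0.3, 70, -142, 0, 0, 0, 0]
    - [-0.3, 70, -142, 0, 0, 0, 0]

```text
clock: 21.87
tool_pos: [631.3, 31.2, 148.2]
eef_rot: [0.999, 0.034, 0.0, -0.0]
ft_force: [-0.9, -1.6, -1.7]
opening: 0.657
finger_force: 64.6
```

```bash
python3 - <<'E'
from h import *
p=r.snapshot("side"); r.snapshot("side")
s=r.read_state(); print(s["clock"],s["q"],s["tool_pos"],s["opening"],s["finger_force"])
C=[625.5,58.5,46]
plan([(tcp(C,4,0,60),4,0),(tcp(C,4,0,10.5),4,0)])
E
```

```text
21.9667 [-4.77725393e-02  6.13233809e-01  1.44232719e+00  5.54683606e-04
  1.08601391e+00  1.45708930e+00] [630.77904143  29.66514741 147.91125016] 0.6529188666714788 64.62693265188136
[ -3.4 -29.1  41.9] [-0.  -0.  -0.2]
[ -3.4 -29.1  91.4] [-0.  -0.  -0.2]
```

jog_arm:
  commands:
    - [-0.3, -3.4, -29, 0, 0, 0, 0]
    - [-0.3, -3.4, -29, 30, 0, 0, 0]
    - [-0.3, -3.4, -29, 60, 0, 0, 0]
    - [-0.3, -3.4, -29, 80, 0, 0, 0]
    - [-0.3, -3.4, -29, 90, 0, 0, 0]
    - [-0.3, -3.4, -29, 90.5, 0, 0, 0]
    - [-0.3, -3.4, -29, 90.5, 0, 0, 0]
    - [-0.3, -3.4, -29, 90.5, 0, 0, 0]
    - [0.1, -3.4, -29, 90.5, 0, 0, 0]
    - [0.5, -3.4, -29, 90.5, 0, 0, 0]

```text
clock: 22.8
tool_pos: [625.8, 58.6, 57.4]
eef_rot: [0.999, 0.033, 0.0, -0.0]
ft_force: [0.2, 0.7, -0.3]
opening: 0.751
finger_force: 0.0
```

jog_arm:
  commands:
    - [0.8, 0, 0, 0, 0, 0, 0]
    - [0.8, 0, 0, -25, 0, 0, 0]
    - [1, 0, 0, -60, 0, 0, 0]
    - [1, -30, 0, -90, 0, 0, 0]
    - [1, -70, 0, -90, 0, 0, 0]
    - [1, -110, 0, -90, 0, 0, 0]
    - [1, -145, 0, -90, 0, 0, 0]
    - [1, -145, 0, -90, 0, 0, 0]

```text
clock: 23.47
tool_pos: [473.3, 49.3, 146.8]
eef_rot: [0.999, 0.033, -0.003, -0.0]
ft_force: [0.5, 0.3, -0.5]
opening: 1.005
finger_force: 0.0
```

```bash
python3 - <<'E'
from h import *
p=r.snapshot("scene"); r.snapshot("scene"); w=r.snapshot("wrist"); save(w,"w8")
s=r.read_state(); print(s["clock"],s["q"],s["tool_pos"])
find(w,6,60,70,(400,750,-450,200)); W=cloud(w)
k=(W[...,2]>70)&(W[...,2]<80)&(np.linalg.norm(W[...,:2]-[480,48],axis=-1)<30); print("knob wrist",k.sum(),W[k].mean(0).round(1) if k.any() else 0)
find(p,6,60,70,(400,750,-450,200))
K=[479.0,47.6]
for x in (94,):
    plan([([*K,150],x,0),([*K,58],x,0)])
E
```

```text
23.6167 [-2.19256255e-02  4.45068018e-01  1.81074643e+00  8.55280659e-04
  8.84805795e-01  1.48276159e+00] [481.52284474  49.2623417  147.45323286]
standoff 0.8 rect [612.4  57.7] mean [613.2  56.7] size [ 2.5 56. ] ang 93.5 z 54.0
standoff 0.7 rect [550.5 -13.9] mean [551.5 -13.1] size [23.4 57.9] ang 25.1 z 62.2
knob wrist 766 [479.8  46.7  73.8]
standoff 0.89 rect [625.9  57.1] mean [626.4  56.8] size [22.7 59.3] ang 92.3 z 58.5
standoff 0.89 rect [553.  -15.9] mean [552.6 -16. ] size [24.2 56.8] ang 26.6 z 58.1
  return _methods._mean(a, axis=axis, dtype=dtype,
  ret = um.true_divide(
h.py:18: RuntimeWarning: Mean of empty slice.
  (cx,cy),(a,b),an=cv2.minAreaRect(w); u=w-w.mean(0); v=np.linalg.svd(u,full_matrices=False)[2][0]
Traceback (most recent call last):
  File "h.py", line 18, in find
    (cx,cy),(a,b),an=cv2.minAreaRect(w); u=w-w.mean(0); v=np.linalg.svd(u,full_matrices=False)[2][0]
                                                          ~~~~~~~~~~~~~~~~~~~~~~~~~~~~~~~~~~~~~~~^^^
IndexError: index 0 is out of bounds for axis 0 with size 0
```

View pics/w8.png

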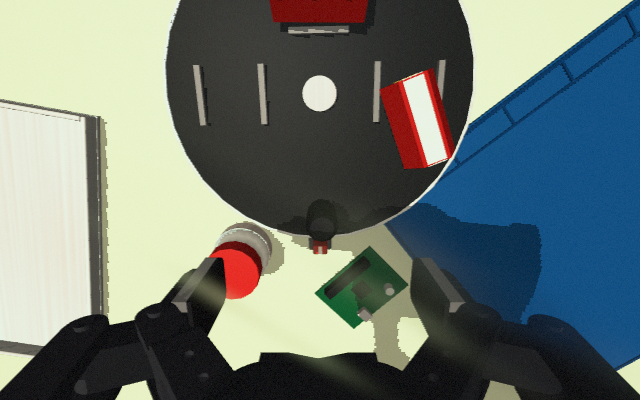

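The nudge has happened: B now lies skewed across the right bay (about (418,120), centre (551.5,-13.5), axis about 25°), still stripe up. A sits properly in the far bay. I'll re-seat B before turning.

```bash
python3 - <<'E'
from h import *
plan([([551.5,-13.7,140],115.5,0)])
E
```

```text
[64.9 67.4  7.2] [ 0.000e+00 -1.000e-01 -1.117e+02]
```

jog_arm:
  commands:
    - [1, 20, 20, 0, 0, 0, -111.7]
    - [1, 40, 42, 0, 0, 0, -111.7]
    - [1, 65, 67, 0, 0, 0, -111.7]
    - [1, 65, 67, 0, 0, 0, -111.7]
    - [1, 65, 67, 0, 0, 0, -111.7]
    - [1, 65, 67, 0, 0, 0, -111.7]
    - [1, 65, 67, 0, 0, 0, -111.7]
    - [1, 65, 67, 0, 0, 0, -111.7]
    - [1, 65, 67, 0, 0, 0, -111.7]
    - [1, 65, 67, 0, 0, 0, -111.7]

```text
clock: 24.55
tool_pos: [551.3, -13.4, 146.6]
eef_rot: [0.789, 0.614, 0.0, -0.0]
ft_force: [0.4, -0.1, -0.7]
opening: 0.999
finger_force: 0.0
```

jog_arm:
  commands:
    - [1, 0, 0, 0, 0, 0, -40]
    - [1, 0, 0, 0, 0, 0, -40]
    - [1, 0, 0, 0, 0, 0, -40]
    - [1, 0, 0, 0, 0, 0, -40]
    - [1, 0, 0, 0, 0, 0, -40]
    - [1, 0, 0, 0, 0, 0, -40]
    - [1, 0, 0, 0, 0, 0, -40]
    - [1, 0, 0, 0, 0, 0, -40]

```text
clock: 25.22
tool_pos: [550.9, -13.4, 146.6]
eef_rot: [0.536, 0.844, 0.0, -0.0]
ft_force: [-0.8, 0.5, 0.9]
opening: 0.998
finger_force: 0.0
```

```bash
python3 - <<'E'
from h import *
w=r.snapshot("wrist"); r.snapshot("wrist")
s=r.read_state(); print(s["clock"],s["q"],s["tool_pos"])
o=find(w,2,60,70,(400,600,-450,20))[0]
W=cloud(w)
k=(W[...,2]>58)&(W[...,2]<66)&o["mask"]; ww=W[k]; A=np.c_[ww[:,:2],np.ones(len(ww))]; print("slope",np.linalg.lstsq(A,ww[:,2],rcond=None)[0],np.median(ww[:,2]))
C=[*o["c"],46]; x=o["ang"]+90
plan([([*o["c"],61],x,0)])
plan([([568.4,-8.1,86],94,0),([568.4,-8.1,61.5],94,0)],([*o["c"],61],x,0))
E
```

```text
25.3167 [-1.32931561e-01  5.20715817e-01  1.64987697e+00  7.07080824e-04
  9.71521274e-01 -5.73604451e-01] [550.59045982 -13.30998297 146.69757794]
standoff 0.92 rect [550.  -13.8] mean [550.  -13.5] size [22.  57.6] ang 25.1 z 62.2
slope [ 3.11316090e-02 -6.51392276e-02  4.45055221e+01] 62.82163578870186
[-0.3 -0.6 85.7] [-0.  -0.   0.1]
[ -2.6  19.1 -25. ] [ 0.   0.  21.1]
[-2.6 19.1 -0.5] [ 0.   0.  21.1]
```

jog_arm:
  commands:
    - [1, 0, 0, 35, 0, 0, 0]
    - [1, 0, 0, 65, 0, 0, 0]
    - [1, 0, 0, 82, 0, 0, 0]
    - [1, 0, 0, 85.7, 0, 0, 0]
    - [1, 0, 0, 85.7, 0, 0, 0]
    - [0.1, 0, 0, 85.7, 0, 0, 0]
    - [-0.2, 0, 0, 85.7, 0, 0, 0]
    - [-0.3, 0, 0, 85.7, 0, 0, 0]
    - [-0.3, 0, 0, 85.7, 0, 0, 0]
    - [-0.3, 0, 0, 85.7, 0, 0, 0]

```text
clock: 26.2
tool_pos: [551.2, -13.3, 62.8]
eef_rot: [0.535, 0.845, 0.001, 0.001]
ft_force: [-0.7, -0.0, 10.5]
opening: 0.654
finger_force: 62.8
```

jog_arm:
  commands:
    - [-0.3, 0, 0, -15, 0, 0, 0]
    - [-0.3, 0, 0, -30, 0, 0, 0]
    - [-0.3, -2, 19, -30, 0, 0, 21]
    - [-0.3, -2, 19, -30, 0, 0, 21]
    - [-0.3, -2, 19, -30, 0, 0, 21]
    - [-0.3, -2, 19, -30, 0, 0, 21]
    - [-0.3, -2, 19, -30, 0, 0, 21]
    - [-0.3, -2, 19, -30, 0, 0, 21]

```text
clock: 26.87
tool_pos: [568.2, -7.0, 91.5]
eef_rot: [0.678, 0.735, 0.0, -0.0]
ft_force: [-0.7, 0.0, -0.9]
opening: 0.649
finger_force: 64.6
```

```bash
python3 - <<'E'
from h import *
w=r.snapshot("wrist"); r.snapshot("wrist")
s=r.read_state(); print(s["clock"],s["tool_pos"],s["opening"],s["finger_force"])
d=r.regions_of(w,"standoff1"); W=cloud(w)
for q in d[:2]:
    ww=W[q["mask"]]; ww=ww[(ww[:,2]>70)&(ww[:,2]<110)]
    if len(ww): print(q["score"],ww.mean(0).round(1),np.percentile(ww[:,2],[5,50,95]).round(1),len(ww))
plan([([568.4,-8.1,61.5],94,0)])
E
```

```text
26.9667 [568.16383379  -6.95482164  91.32647474] 0.652818066303136 64.55621849745512
0.83 [567.5  -1.4  88. ] [77.3 90.9 92.4] 9138
[-1.2  0.2 29.8] [-0.  -0.   0.5]
```

jog_arm:
  commands:
    - [-0.3, -1, 0, 10, 0, 0, 0]
    - [-0.3, -1, 0, 20, 0, 0, 0]
    - [-0.3, -1, 0, 29, 0, 0, 0]
    - [-0.3, -1, 0, 29.3, 0, 0, 0]
    - [-0.3, -1, 0, 29.3, 0, 0, 0]
    - [0.1, -1, 0, 29.3, 0, 0, 0]
    - [0.5, -1, 0, 29.3, 0, 0, 0]
    - [0.8, -1, 0, 29.3, 0, 0, 0]
    - [1, -1, 0, 0, 0, 0, 0]
    - [1, -1, 0, -40, 0, 0, 0]

```text
clock: 27.85
tool_pos: [566.2, -7.7, 129.0]
eef_rot: [0.68, 0.734, -0.002, -0.003]
ft_force: [0.1, -0.6, -0.4]
opening: 1.001
finger_force: 0.0
```

jog_arm:
  commands:
    - [1, 0, -30, -5, 0, 0, 0]
    - [1, 20, -60, -5, 0, 0, 0]
    - [1, 40, -89, -5, 0, 0, 0]
    - [1, 55, -89, -5, 0, 0, 0]
    - [1, 55, -89, -5, 0, 0, 0]
    - [1, 55, -89, -5, 0, 0, 0]

```text
clock: 28.35
tool_pos: [475.3, 40.5, 136.3]
eef_rot: [0.679, 0.734, 0.0, -0.0]
ft_force: [0.6, 0.2, -0.1]
opening: 0.998
finger_force: 0.0
```

```bash
python3 - <<'E'
from h import *
p=r.snapshot("scene"); q=r.snapshot("side"); w=r.snapshot("wrist"); s=r.read_state(); print(s["clock"],s["q"],s["tool_pos"])
find(p,4,60,70,(400,750,-450,200)); find(q,4,60,70,(400,750,-450,200))
for pp in (p,q,w):
    W=cloud(pp); k=(W[...,2]>71)&(W[...,2]<77)&(np.linalg.norm(W[...,:2]-[480,48],axis=-1)<22); print("knob",k.sum(),W[k].mean(0).round(1))
W=cloud(w); k=(W[...,2]>33)&(W[...,2]<36)&(np.linalg.norm(W[...,:2]-[564,54],axis=-1)<16); print("hub",k.sum(),W[k].mean(0).round(1))
plan([([479.5,47.2,150],94,0),([479.5,47.2,58],94,0)])
a=cv2.resize(p["frame"][160:260,250:370,::-1],None,fx=3,fy=3); b=cv2.resize(q["frame"][175:275,265:385,::-1],None,fx=3,fy=3)
cv2.imwrite("pics/c9.png",np.hstack([a,b]))
E
```

```text
28.5 [-4.24099282e-02  4.57412080e-01  1.83595590e+00  7.46167560e-04
  8.48410917e-01 -1.19139512e-01] [475.98551941  39.63055809 136.10055733]
standoff 0.95 rect [626.8  57.7] mean [626.8  56.8] size [24.1 59.3] ang 95.3 z 58.5
standoff 0.59 rect [569.5 -10.9] mean [571.1 -10.2] size [22.2 56.4] ang 3.2 z 58.5
standoff 0.77 rect [567.   -4.4] mean [566.6  -4.3] size [22.9 56.3] ang 5.6 z 56.1
standoff 0.66 rect [623.2  61.6] mean [622.8  63.7] size [21.5 59.4] ang 92.8 z 56.4
knob 39 [481.5  43.7  73.5]
knob 43 [477.4  49.9  73.4]
knob 823 [478.2  46.6  74. ]
hub 764 [563.7  53.8  34.1]
[  7.3   4.3 -14. ] [-0.  -0.   0.3]
[ 7.3  4.3 78. ] [-0.  -0.   0.3]
```

View pics/c9.png

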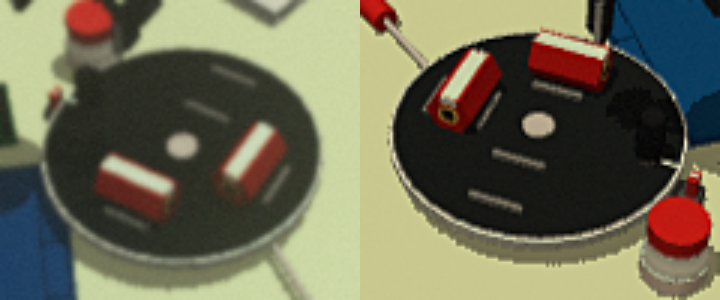

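Both pieces now sit properly in the right and far bays, stripe up (crop: (135,185) and (255,160)). The index line is at the pointer. I'll turn the tool to x=-10° so the fingers clear the jar, then go above the knob.

jog_arm:
  commands:
    - [1, 7, 2, -10, 0, 0, 104.5]
    - [1, 7, 2, -10, 0, 0, 104.5]
    - [1, 7, 2, -10, 0, 0, 104.5]
    - [1, 7, 2, -10, 0, 0, 104.5]
    - [1, 7, 2, -10, 0, 0, 104.5]
    - [1, 7, 2, -10, 0, 0, 104.5]
    - [1, 7, 2, -10, 0, 0, 104.5]
    - [1, 7, 2, -10, 0, 0, 104.5]
    - [1, 7, 2, -10, 0, 0, 104.5]
    - [1, 7, 2, -10, 0, 0, 104.5]

```text
clock: 29.43
tool_pos: [477.1, 46.8, 146.0]
eef_rot: [0.981, 0.194, -0.0, -0.0]
ft_force: [0.5, -1.3, -0.3]
opening: 1.003
finger_force: 0.0
```

jog_arm:
  commands:
    - [1, 0, 0, 0, 0, 0, 32.9]
    - [1, 0, 0, 0, 0, 0, 32.9]
    - [1, 0, 0, 0, 0, 0, 32.9]
    - [1, 0, 0, 0, 0, 0, 32.9]
    - [1, 0, 0, 0, 0, 0, 32.9]
    - [1, 0, 0, 0, 0, 0, 32.9]
    - [1, 0, 0, 0, 0, 0, 32.9]

```text
clock: 30.02
tool_pos: [477.0, 46.9, 146.1]
eef_rot: [0.996, -0.087, -0.0, -0.0]
ft_force: [0.9, -0.5, -0.1]
opening: 1.003
finger_force: 0.0
```

```bash
python3 - <<'E'
from h import *
w=r.snapshot("wrist"); r.snapshot("wrist"); s=r.read_state(); print(s["clock"],s["q"],s["tool_pos"])
W=cloud(w); k=(W[...,2]>71)&(W[...,2]<77)&(np.linalg.norm(W[...,:2]-[479,47],axis=-1)<22); print("knob",k.sum(),W[k].mean(0).round(1))
k=(W[...,2]>33)&(W[...,2]<36)&(np.linalg.norm(W[...,:2]-[564,54],axis=-1)<16); print("hub",k.sum(),W[k].mean(0).round(1))
x=-10; K=[478.4,47.0]
plan([([*K,67],x,0)])
c=np.array([563.9,53.8]); v=np.array(K)-c; print(np.hypot(*v),np.degrees(np.arctan2(v[1],v[0])))
v=v/np.hypot(*v)*86
Q=Rt(x,0)
def off(a0,a1):
    rot=lambda a:np.array([[np.cos(a),-np.sin(a)],[np.sin(a),np.cos(a)]])@v
    d=rot(np.radians(a1))-rot(np.radians(a0)); return Q.inv().apply([*d,0])[:2].round(1).tolist()
seqs=[[1,3,7,13,20,28,37,46,55,64],[73,82,91,100,109,118,127,136,145,154],[163,172,181,190,199,208,217,226,235,244],[253,262,271,280,289,298,307,316,325,333],[340,346,351,355,358,360]]
a0=0
for sq in seqs: print(a0,[off(a0,-a) for a in sq]); a0=-sq[-1]
E
```

```text
30.1167 [-2.67871840e-02  4.42551541e-01  1.82218762e+00  8.44092261e-04
  8.77521767e-01  1.71783696e+00] [476.89368951  47.04717395 146.12036183]
knob 736 [479.8  45.4  74. ]
hub 887 [564.2  53.8  34. ]
[ 1.6 -0.2 79.1] [-0.  0.  0.]
85.76998309432035 -175.45271431045182
0 [[-0.4, -1.5], [-1.0, -4.4], [-2.0, -10.3], [-2.7, -19.3], [-2.4, -29.8], [-0.4, -41.6], [3.8, -54.4], [9.9, -66.5], [17.8, -77.4], [27.3, -87.0]]
-64 [[10.9, -7.9], [22.9, -14.1], [35.8, -18.3], [49.1, -20.4], [62.6, -20.4], [75.9, -18.3], [88.8, -14.1], [100.8, -8.0], [111.7, -0.1], [121.3, 9.4]]
-154 [[7.9, 10.9], [14.1, 22.9], [18.3, 35.8], [20.4, 49.1], [20.4, 62.6], [18.3, 75.9], [14.1, 88.8], [8.0, 100.8], [0.1, 111.7], [-9.4, 121.3]]
-244 [[-10.9, 7.9], [-22.9, 14.1], [-35.8, 18.3], [-49.1, 20.4], [-62.6, 20.4], [-75.9, 18.3], [-88.8, 14.1], [-100.8, 8.0], [-111.7, 0.1], [-120.3, -8.3]]
-333 [[-6.5, -8.3], [-11.2, -15.9], [-14.5, -22.7], [-16.7, -28.3], [-18.1, -32.5], [-18.9, -35.4]]
```

jog_arm:
  commands:
    - [1, 1.6, 0, 35, 0, 0, 0]
    - [1, 1.6, 0, 65, 0, 0, 0]
    - [1, 1.6, 0, 79, 0, 0, 0]
    - [1, 1.6, 0, 79, 0, 0, 0]
    - [0, 1.6, 0, 79, 0, 0, 0]
    - [-0.6, 1.6, 0, 79, 0, 0, 0]
    - [-0.9, 1.6, 0, 79, 0, 0, 0]
    - [-0.9, 1.6, 0, 79, 0, 0, 0]
    - [-0.9, 1.6, 0, 79, 0, 0, 0]
    - [-0.9, 1.6, 0, 79, 0, 0, 0]

```text
clock: 30.95
tool_pos: [478.7, 47.0, 68.0]
eef_rot: [0.996, -0.088, 0.0, -0.0]
ft_force: [-1.7, -0.3, 14.8]
opening: 0.24
finger_force: 58.0
```

```bash
python3 - <<'E'
from h import *
p=r.snapshot("scene"); q=r.snapshot("side"); s=r.read_state(); print(s["clock"],s["tool_pos"],s["opening"],s["finger_force"],s["ft_force"])
E
```

```text
31.05 [478.69752781  46.99119614  68.05210959] 0.23638001405319156 58.084702491760254 [-2.19940344  0.44324682 13.63082972]
```

Knob held (opening 0.236 ≈ 20 mm). Turning the first half in two calls, then a check.

jog_arm:
  commands:
    - [-0.9, -0.4, -1.5, 0, 0, 0, 0]
    - [-0.9, -1, -4.4, 0, 0, 0, 0]
    - [-0.9, -2, -10.3, 0, 0, 0, 0]
    - [-0.9, -2.7, -19.3, 0, 0, 0, 0]
    - [-0.9, -2.4, -29.8, 0, 0, 0, 0]
    - [-0.9, -0.4, -41.6, 0, 0, 0, 0]
    - [-0.9, 3.8, -54.4, 0, 0, 0, 0]
    - [-0.9, 9.9, -66.5, 0, 0, 0, 0]
    - [-0.9, 17.8, -77.4, 0, 0, 0, 0]
    - [-0.9, 27.3, -87, 0, 0, 0, 0]

```text
clock: 31.88
tool_pos: [521.2, 128.5, 68.1]
eef_rot: [0.996, -0.088, 0.0, -0.0]
ft_force: [2.1, -6.8, 7.9]
opening: 0.235
finger_force: 58.7
```

jog_arm:
  commands:
    - [-0.9, 10.9, -7.9, 0, 0, 0, 0]
    - [-0.9, 22.9, -14.1, 0, 0, 0, 0]
    - [-0.9, 35.8, -18.3, 0, 0, 0, 0]
    - [-0.9, 49.1, -20.4, 0, 0, 0, 0]
    - [-0.9, 62.6, -20.4, 0, 0, 0, 0]
    - [-0.9, 75.9, -18.3, 0, 0, 0, 0]
    - [-0.9, 88.8, -14.1, 0, 0, 0, 0]
    - [-0.9, 100.8, -8, 0, 0, 0, 0]
    - [-0.9, 111.7, -0.1, 0, 0, 0, 0]
    - [-0.9, 121.3, 9.4, 0, 0, 0, 0]

```text
clock: 32.72
tool_pos: [639.0, 97.0, 68.1]
eef_rot: [0.996, -0.088, 0.0, -0.0]
ft_force: [-5.9, -1.6, 11.8]
opening: 0.241
finger_force: 59.3
```

```bash
python3 - <<'E'
from h import *
p=r.snapshot("scene"); q=r.snapshot("side"); s=r.read_state(); print(s["clock"],s["tool_pos"],s["opening"],s["finger_force"],s["ft_force"])
find(p,4,58,70,(400,750,-450,200)); find(q,4,58,70,(400,750,-450,200))
a=np.radians(-175.45-154); print(563.9+86*np.cos(a),53.8+86*np.sin(a))
E
```

```text
32.8167 [639.71318603  95.52430453  68.12601076] 0.23549448567061457 59.41603660583496 [-1.18606528 -1.22482086  9.27905326]
standoff 0.84 rect [538.  107.7] mean [538.2 106.9] size [27.3 56.1] ang 28.7 z 58.9
standoff 0.76 rect [513.6  25.3] mean [514.7  23.2] size [26.7 62.1] ang 118.1 z 58.0
standoff 0.92 rect [509.8  31.1] mean [509.4  31.8] size [23.6 58.7] ang 115.8 z 55.5
standoff 0.8 rect [536.5 115.9] mean [536.6 115.8] size [26.1 57.9] ang 24.4 z 57.0
637.9619892608684 97.51294712923163
```

Tracking well (−154° as planned, both pieces still in their bays). Finishing the turn.

jog_arm:
  commands:
    - [-0.9, 3, 5, 0, 0, 0, 0]
    - [-0.9, 8.5, 12, 0, 0, 0, 0]
    - [-0.9, 14.1, 22.9, 0, 0, 0, 0]
    - [-0.9, 18.3, 35.8, 0, 0, 0, 0]
    - [-0.9, 20.4, 49.1, 0, 0, 0, 0]
    - [-0.9, 20.4, 62.6, 0, 0, 0, 0]
    - [-0.9, 18.3, 75.9, 0, 0, 0, 0]
    - [-0.9, 14.1, 88.8, 0, 0, 0, 0]
    - [-0.9, 0.1, 111.7, 0, 0, 0, 0]
    - [-0.9, -9.4, 121.3, 0, 0, 0, 0]

```text
clock: 33.75
tool_pos: [606.4, -21.5, 68.1]
eef_rot: [0.996, -0.089, -0.0, -0.001]
ft_force: [-4.8, 11.8, 11.6]
opening: 0.234
finger_force: 60.2
```

jog_arm:
  commands:
    - [-0.9, -10.9, 7.9, 0, 0, 0, 0]
    - [-0.9, -22.9, 14.1, 0, 0, 0, 0]
    - [-0.9, -35.8, 18.3, 0, 0, 0, 0]
    - [-0.9, -49.1, 20.4, 0, 0, 0, 0]
    - [-0.9, -62.6, 20.4, 0, 0, 0, 0]
    - [-0.9, -75.9, 18.3, 0, 0, 0, 0]
    - [-0.9, -88.8, 14.1, 0, 0, 0, 0]
    - [-0.9, -100.8, 8, 0, 0, 0, 0]
    - [-0.9, -111.7, 0.1, 0, 0, 0, 0]
    - [-0.9, -120.3, -8.3, 0, 0, 0, 0]

```text
clock: 34.58
tool_pos: [491.0, 9.0, 68.1]
eef_rot: [0.996, -0.088, 0.001, -0.0]
ft_force: [2.9, 1.1, 11.6]
opening: 0.241
finger_force: 59.9
```

jog_arm:
  commands:
    - [-0.9, -6.5, -8.3, 0, 0, 0, 0]
    - [-0.9, -11.2, -15.9, 0, 0, 0, 0]
    - [-0.9, -14.5, -22.7, 0, 0, 0, 0]
    - [-0.9, -16.7, -28.3, 0, 0, 0, 0]
    - [-0.9, -18.1, -32.5, 0, 0, 0, 0]
    - [-0.9, -18.9, -35.4, 0, 0, 0, 0]
    - [-0.9, -18.9, -35.4, 0, 0, 0, 0]
    - [-0.9, -18.9, -35.4, 0, 0, 0, 0]

```text
clock: 35.25
tool_pos: [478.7, 47.2, 68.0]
eef_rot: [0.996, -0.088, 0.0, -0.0]
ft_force: [-2.1, 0.8, 14.0]
opening: 0.236
finger_force: 60.2
```

```bash
python3 - <<'E'
from h import *
p=r.snapshot("scene"); q=r.snapshot("side"); s=r.read_state(); print(s["clock"],s["tool_pos"],s["opening"],s["finger_force"],s["ft_force"])
find(p,4,58,70,(400,750,-450,200)); find(q,4,58,70,(400,750,-450,200))
E
```

```text
35.35 [478.71171628  47.08309327  68.06391569] 0.2401621048681704 60.190876722335815 [-1.83999124  1.14680818 15.53605729]
standoff 0.91 rect [567.7 -11.3] mean [568.8 -11.1] size [23.4 60.1] ang 3.9 z 58.6
standoff 0.77 rect [626.5  55.7] mean [627.4  54.4] size [25.4 58.8] ang 91.8 z 59.0
standoff 0.65 rect [565.4  -4.7] mean [564.4  -4. ] size [25.  57.6] ang 3.2 z 56.6
standoff 0.56 rect [623.   60.8] mean [622.2  62.4] size [24.3 58.8] ang 92.9 z 55.8
```

jog_arm:
  commands:
    - [0, 0, 0, 0, 0, 0, 0]
    - [0.6, 0, 0, 0, 0, 0, 0]
    - [0.6, 0, 0, 0, 0, 0, 0]
    - [0.6, 0, 0, 0, 0, 0, 0]
    - [0.6, 0, 0, -30, 0, 0, 0]
    - [1, 0, 0, -65, 0, 0, 0]
    - [1, 35, 0, -85, 0, 0, -14]
    - [1, 75, -6, -85, 0, 0, -14]
    - [1, 110, -20, -85, 0, 0, -14]
    - [1, 120, -36, -85, 0, 0, -14]

```text
clock: 36.28
tool_pos: [607.9, 60.3, 153.0]
eef_rot: [0.999, 0.033, 0.002, -0.0]
ft_force: [-1.8, -1.0, -0.7]
opening: 1.002
finger_force: 0.0
```

```bash
python3 - <<'E'
from h import *
w=r.snapshot("wrist"); p=r.snapshot("scene"); q=r.snapshot("side"); s=r.read_state(); print(s["clock"],s["tool_pos"])
find(w,4,60,70,(560,750,20,200)); find(p,4,58,70,(400,750,-450,200))
a=cv2.resize(q["frame"][195:265,325:395,::-1],None,fx=5,fy=5,interpolation=cv2.INTER_CUBIC)
b=cv2.resize(cv2.imread("pics/side0.png")[195:265,325:395],None,fx=5,fy=5,interpolation=cv2.INTER_CUBIC)
cv2.imwrite("pics/c10.png",np.hstack([b,a]))
W=cloud(q); d=r.regions_of(q,"tray")[0]; ww=W[d["mask"]]; ww=ww[np.isfinite(ww[:,0])&(ww[:,2]>14)&(ww[:,2]<22)]
print("tray",cv2.minAreaRect(ww[:,:2].astype(np.float32)),np.median(ww,0))
plan([([625.5,58.5,140],4,0)])
E
```

```text
36.4333 [603.35979813  61.8196726  151.67655346]
standoff 0.88 rect [624.6  57. ] mean [625.1  57. ] size [23.2 57.7] ang 92.3 z 62.2
standoff 0.59 rect [568.9  -9.9] mean [569.7 -10.7] size [24.6 56.4] ang 1.9 z 58.9
standoff 0.55 rect [627.   57.6] mean [627.1  55.4] size [26.  59.4] ang 91.3 z 58.7
tray ((429.3316345214844, 356.9090576171875), (221.12362670898438, 240.798583984375), 83.72036743164062) [490.32512469 308.14275322  17.25102609]
[23.5  4.1 11.9] [-0.   0.1 -0.1]
```

View pics/c10.png

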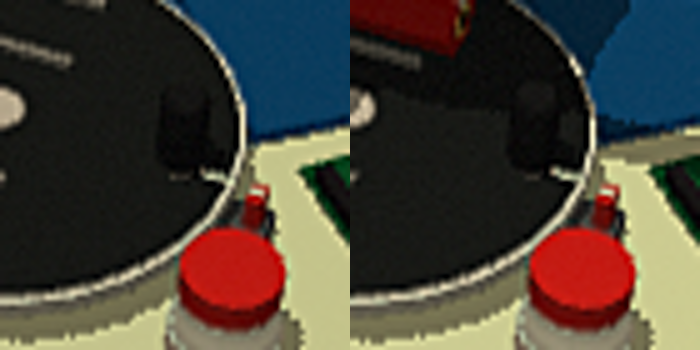

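The index line sits where it was at the start, in line with the pointer. The left crop is the start view and the right crop is now. Now A goes to the tray.

jog_arm:
  commands:
    - [1, 23, 5.6, 10, 0, 0, 0]
    - [1, 23, 5.6, 12, 0, 0, 0]
    - [1, 23, 5.6, 45, 0, 0, 0]
    - [1, 23, 5.6, 75, 0, 0, 0]
    - [1, 23, 5.6, 93.5, 0, 0, 0]
    - [1, 23, 5.6, 93.5, 0, 0, 0]
    - [0.1, 23, 5.6, 93.5, 0, 0, 0]
    - [-0.3, 23, 5.6, 93.5, 0, 0, 0]
    - [-0.3, 23, 5.6, 93.5, 0, 0, 0]
    - [-0.3, 23, 5.6, 93.5, 0, 0, 0]

```text
clock: 37.42
tool_pos: [627.0, 57.2, 60.8]
eef_rot: [0.999, 0.034, 0.001, -0.0]
ft_force: [-1.4, -0.8, 6.6]
opening: 0.655
finger_force: 63.9
```

jog_arm:
  commands:
    - [-0.3, 0, 0, 0, 0, 0, 0]
    - [-0.3, 0, 0, 0, 0, 0, 0]
    - [-0.3, 0, 0, -30, 0, 0, 0]
    - [-0.3, 0, 0, -65, 0, 0, 0]
    - [-0.3, -15, 0, -90, 0, 0, 0]
    - [-0.3, -40, -25, -90, 0, 0, 0]
    - [-0.3, -60, -55, -90, 0, 0, 0]
    - [-0.3, -80, -85, -90, 0, 0, 0]
    - [-0.3, -100, -115, -90, 0, 0, 0]
    - [-0.3, -112, -140, -90, 0, 0, 0]

```text
clock: 38.25
tool_pos: [503.0, 190.7, 150.4]
eef_rot: [0.999, 0.034, 0.0, -0.001]
ft_force: [-0.3, 0.5, -1.1]
opening: 0.653
finger_force: 64.3
```

```bash
python3 - <<'E'
from h import *
q=r.snapshot("side"); r.snapshot("side"); s=r.read_state(); print(s["clock"],s["q"],s["tool_pos"],s["opening"],s["finger_force"])
plan([([480,348,140],0,0),([480,348,33.5],0,0)])
E
```

```text
38.35 [2.53286991e-01 5.01066757e-01 1.67787215e+00 1.73325441e-03
 9.61790230e-01 1.75263586e+00] [502.95159574 192.21144881 150.34975152] 0.6536326597836359 64.27457743731793
[ -11.9 -157.    10.6] [-0.1 -0.   4. ]
[ -12.  -156.8  117.1] [-0.1 -0.   4. ]
```

jog_arm:
  commands:
    - [-0.3, -4, -35, 10, 0, 0, 4]
    - [-0.3, -7, -75, 10, 0, 0, 4]
    - [-0.3, -10, -115, 10, 0, 0, 4]
    - [-0.3, -12, -145, 20, 0, 0, 4]
    - [-0.3, -12, -157, 50, 0, 0, 4]
    - [-0.3, -12, -157, 80, 0, 0, 4]
    - [-0.3, -12, -157, 105, 0, 0, 4]
    - [-0.3, -12, -157, 113, 0, 0, 4]
    - [-0.3, -12, -157, 114.8, 0, 0, 4]
    - [-0.3, -12, -157, 115, 0, 0, 4]

```text
clock: 39.18
tool_pos: [483.1, 345.1, 34.8]
eef_rot: [1.0, -0.001, 0.0, -0.001]
ft_force: [0.3, -0.4, -0.5]
opening: 0.655
finger_force: 64.9
```

```bash
python3 - <<'E'
from h import *
q=r.snapshot("side"); r.snapshot("side"); s=r.read_state(); print(s["clock"],s["tool_pos"],s["opening"],s["finger_force"],s["ft_force"])
W=cloud(q)
for d in r.regions_of(q,"standoff1")[:3]:
    w=W[d["mask"]]; print(d["score"],np.nanmedian(w,0).round(1),np.nanpercentile(w[:,2],[2,98]).round(1))
find(r.snapshot("scene"),4,58,70,(400,750,-450,200))
E
```

```text
39.2833 [483.26313633 345.28782603  35.19407096] 0.654615232928666 64.88929197192192 [ 0.06952327 -0.03829796 -0.24836136]
0.56 [469.1 347.   33. ] [ 5.8 38.9]
0.41 [496.7  58.1  29.9] [13. 72.]
standoff 0.97 rect [568.1  -9.7] mean [568.6 -10.7] size [25.3 59.3] ang 3.3 z 58.1
standoff 0.58 rect [484.  47.] mean [484.5  42.5] size [17.  22.8] ang 68.8 z 30.5
```

jog_arm:
  commands:
    - [-0.3, 0, 0, 1.2, 0, 0, 0]
    - [-0.3, 0, 0, 1.2, 0, 0, 0]
    - [0.1, 0, 0, 1.2, 0, 0, 0]
    - [0.5, 0, 0, 1.2, 0, 0, 0]
    - [0.7, 0, 0, 1.2, 0, 0, 0]
    - [0.7, 0, 0, 1.2, 0, 0, 0]
    - [0.7, 0, 0, -30, 0, 0, 0]
    - [1, 0, 0, -70, 0, 0, 0]
    - [1, 10, 30, -105, 0, 0, -90]
    - [1, 20, 60, -110, 0, 0, -90]

```text
clock: 40.27
tool_pos: [503.3, 288.6, 147.9]
eef_rot: [0.992, 0.124, 0.003, -0.001]
ft_force: [1.6, 0.8, 0.8]
opening: 1.003
finger_force: 0.0
```

jog_arm:
  commands:
    - [1, 20, 35, 0, 0, 0, -74]
    - [1, 20, 70, 0, 0, 0, -74]
    - [1, 30, 105, 0, 0, 0, -74]
    - [1, 40, 140, 0, 0, 0, -74]
    - [1, 50, 175, 0, 0, 0, -74]
    - [1, 60, 210, 0, 0, 0, -74]
    - [1, 68, 235, 0, 0, 0, -74]
    - [1, 73, 265, 0, 0, 0, -74]
    - [1, 75, 285, 0, 0, 0, -74]
    - [1, 75, 295, 0, 0, 0, -74]

```text
clock: 41.1
tool_pos: [646.0, 15.6, 142.9]
eef_rot: [0.75, 0.662, 0.0, -0.0]
ft_force: [-0.7, -0.6, -0.1]
opening: 0.995
finger_force: 0.0
```

```bash
python3 - <<'E'
from h import *
w=r.snapshot("wrist"); q=r.snapshot("side");r.snapshot("side"); s=r.read_state(); print(s["clock"],s["q"],s["tool_pos"])
find(w,4,60,70,(400,750,-250,200)); find(q,4,30,70,(350,750,-450,500))
plan([([568.4,-9.8,140],94,0),([568.4,-9.8,60],94,0)])
E
```

```text
41.25 [-6.53293523e-02  6.36175234e-01  1.40897158e+00  8.25008516e-04
  1.09738579e+00  6.63607812e-02] [644.91999984  17.76570274 142.88919548]
standoff 0.65 rect [567.3  -8.2] mean [571.5  -5.3] size [23.3 55.8] ang 176.2 z 59.2
standoff 0.89 rect [478.6 348.4] mean [478.  349.8] size [27.4 57.3] ang 88.7 z 33.9
standoff 0.89 rect [565.2  -1.4] mean [563.3   2. ] size [31.8 58.3] ang 4.7 z 55.5
  return _methods._mean(a, axis=axis, dtype=dtype,
  ret = um.true_divide(
h.py:18: RuntimeWarning: Mean of empty slice.
  (cx,cy),(a,b),an=cv2.minAreaRect(w); u=w-w.mean(0); v=np.linalg.svd(u,full_matrices=False)[2][0]
Traceback (most recent call last):
  File "h.py", line 18, in find
    (cx,cy),(a,b),an=cv2.minAreaRect(w); u=w-w.mean(0); v=np.linalg.svd(u,full_matrices=False)[2][0]
                                                          ~~~~~~~~~~~~~~~~~~~~~~~~~~~~~~~~~~~~~~~^^^
IndexError: index 0 is out of bounds for axis 0 with size 0
```

```bash
python3 - <<'E'
from h import *
plan([([568.4,-8.5,140],94,0),([568.4,-8.5,60],94,0)])
E
```

```text
[-37.3 -71.9   3. ] [ -0.1  -0.  -11.6]
[-37.4 -71.8  83. ] [ -0.1  -0.  -11.6]
```

jog_arm:
  commands:
    - [1, -18, -35, 3, 0, 0, -11.6]
    - [1, -37, -72, 3, 0, 0, -11.6]
    - [1, -37, -72, 3, 0, 0, -11.6]
    - [1, -37, -72, 3, 0, 0, -11.6]
    - [1, -37, -72, 3, 0, 0, -11.6]

```text
clock: 41.77
tool_pos: [569.2, -8.4, 140.6]
eef_rot: [0.681, 0.732, 0.0, -0.0]
ft_force: [0.5, 0.6, -0.0]
opening: 1.004
finger_force: 0.0
```

```bash
python3 - <<'E'
from h import *
w=r.snapshot("wrist"); r.snapshot("side"); s=r.read_state(); print(s["clock"],s["tool_pos"])
o=find(w,1,60,70,(400,750,-250,200))[0]
plan([([*o["c"],60],o["ang"]+90,0)])
E
```

```text
41.8667 [569.99926087  -8.50229449 140.45685725]
standoff 0.95 rect [565.7  -8.5] mean [565.7  -8. ] size [23.1 57.8] ang 3.0 z 62.3
[ 0.3 -4.3 80.3] [ 0.  -0.   1.2]
```

jog_arm:
  commands:
    - [1, 0, -4, 30, 0, 0, 1]
    - [1, 0, -4, 60, 0, 0, 1]
    - [1, 0, -4, 80, 0, 0, 1]
    - [1, 0, -4, 80, 0, 0, 1]
    - [1, 0, -4, 80, 0, 0, 1]
    - [0.1, 0, -4, 80, 0, 0, 1]
    - [-0.3, 0, -4, 80, 0, 0, 1]
    - [-0.3, 0, -4, 80, 0, 0, 1]
    - [-0.3, 0, -4, 80, 0, 0, 1]
    - [-0.3, 0, -4, 80, 0, 0, 1]

```text
clock: 42.75
tool_pos: [565.9, -9.4, 61.9]
eef_rot: [0.687, 0.727, 0.001, 0.001]
ft_force: [-0.2, 0.7, 11.1]
opening: 0.656
finger_force: 62.6
```

jog_arm:
  commands:
    - [-0.3, 0, 0, -30, 0, 0, 0]
    - [-0.3, 0, 0, -65, 0, 0, 0]
    - [-0.3, 10, 0, -90, 0, 0, 0]
    - [-0.3, 40, -15, -90, 0, 0, 0]
    - [-0.3, 75, -32, -90, 0, 0, 0]
    - [-0.3, 110, -48, -90, 0, 0, 0]
    - [-0.3, 145, -64, -90, 0, 0, 0]
    - [-0.3, 180, -79, -90, 0, 0, 0]
    - [-0.3, 215, -94, -90, 0, 0, 0]
    - [-0.3, 245, -108, -90, 0, 0, 0]

```text
clock: 43.58
tool_pos: [442.3, 231.1, 151.4]
eef_rot: [0.687, 0.727, 0.001, -0.0]
ft_force: [0.6, 0.7, -0.5]
opening: 0.652
finger_force: 65.2
```

```bash
python3 - <<'E'
from h import *
q=r.snapshot("side"); r.snapshot("side"); s=r.read_state(); print(s["clock"],s["q"],s["tool_pos"],s["opening"],s["finger_force"])
plan([([382,356,140],88,0),([382,356,35.5],88,0)])
E
```

```text
43.6833 [0.36437502 0.45501871 1.7723517  0.00192608 0.91347503 0.30297631] [441.11741408 232.54398017 151.35016229] 0.6524153194582613 65.08226031437516
[126.8 -51.6  11.5] [ 0.  -0.1  5.5]
[126.6 -51.6 116. ] [ 0.  -0.1  5.5]
```

jog_arm:
  commands:
    - [-0.3, 35, -15, 10, 0, 0, 5.5]
    - [-0.3, 70, -30, 10, 0, 0, 5.5]
    - [-0.3, 105, -43, 10, 0, 0, 5.5]
    - [-0.3, 127, -52, 20, 0, 0, 5.5]
    - [-0.3, 127, -52, 50, 0, 0, 5.5]
    - [-0.3, 127, -52, 80, 0, 0, 5.5]
    - [-0.3, 127, -52, 105, 0, 0, 5.5]
    - [-0.3, 127, -52, 114, 0, 0, 5.5]
    - [-0.3, 127, -52, 115.5, 0, 0, 5.5]
    - [-0.3, 127, -52, 115.5, 0, 0, 5.5]

```text
clock: 44.52
tool_pos: [384.4, 353.0, 35.4]
eef_rot: [0.721, 0.693, 0.0, -0.0]
ft_force: [-0.4, -0.2, -1.3]
opening: 0.652
finger_force: 68.8
```

jog_arm:
  commands:
    - [-0.3, 0, 0, 0.3, 0, 0, 0]
    - [0.1, 0, 0, 0.3, 0, 0, 0]
    - [0.5, 0, 0, 0.3, 0, 0, 0]
    - [0.6, 0, 0, 0.3, 0, 0, 0]
    - [0.6, 0, 0, 0.3, 0, 0, 0]
    - [0.6, 0, 0, -30, 0, 0, 0]
    - [0.6, 0, 0, -70, 0, 0, 0]
    - [1, -40, 0, -110, 0, 0, 0]
    - [1, -80, 0, -150, 0, 0, 0]
    - [1, -110, 0, -170, 0, 0, 0]

```text
clock: 45.35
tool_pos: [380.4, 261.1, 191.8]
eef_rot: [0.72, 0.693, 0.001, -0.0]
ft_force: [1.5, 0.1, 0.8]
opening: 0.998
finger_force: 0.0
```

```bash
python3 - <<'E'
from h import *
q=r.snapshot("side"); w=r.snapshot("wrist"); s=r.read_state(); print(s["clock"],s["tool_pos"],s["opening"])
find(w,4,28,42,(300,750,200,500))
a=cv2.resize(w["frame"][:,:,::-1],(480,300)); b=cv2.resize(q["frame"][:,:,::-1],(480,300))
cv2.imwrite("pics/c11.png",np.vstack([a,b]))
E
```

```text
45.45 [381.08956164 259.15869877 193.38521175] 1.0036576231767194
standoff 0.94 rect [384.3 353.1] mean [384.3 352.9] size [29.2 57.8] ang 178.2 z 36.1
standoff 0.62 rect [479.1 345.2] mean [477.2 345.9] size [29.9 57.7] ang 89.1 z 36.0
standoff 0.42 rect [412.4 342. ] mean [412.4 342. ] size [0. 0.] ang 0.0 z 4.9
```

View pics/c11.png

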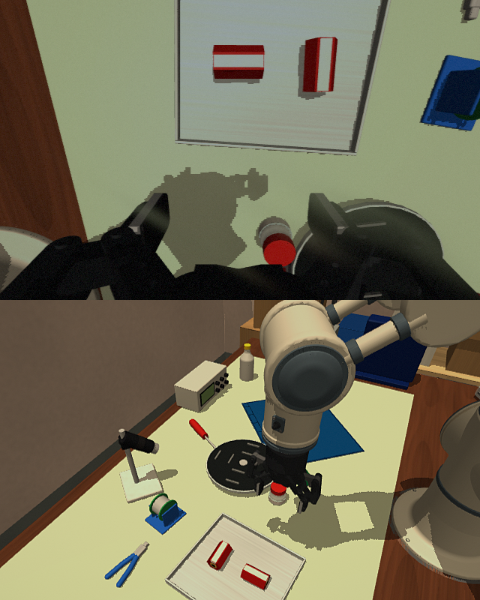

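Both standoffs lie flat and stripe up in the tray ((238,62) and (320,65) in the wrist view). One last check of the index line with the arm out of the way.

jog_arm:
  commands:
    - [1, 30, -30, -40, 0, 0, 0]
    - [1, 60, -30, -80, 0, 0, 0]
    - [1, 90, -30, -110, 0, 0, 0]
    - [1, 120, -30, -120, 0, 0, 0]
    - [1, 120, -30, -120, 0, 0, 0]
    - [1, 120, -30, -120, 0, 0, 0]

```text
clock: 46.0
tool_pos: [355.5, 386.3, 311.0]
eef_rot: [0.72, 0.694, 0.002, -0.001]
ft_force: [0.2, 0.3, 0.2]
opening: 1.0
finger_force: 0.0
```

```bash
python3 - <<'E'
from h import *
q=r.snapshot("side"); p=r.snapshot("scene"); ims=[]
for f,n,(y,x) in ((p,"scene0",(155,240)),(q,"side0",(185,310))):
    for im in (cv2.imread(f"pics/{n}.png"),f["frame"][:,:,::-1]): ims.append(cv2.resize(im[y:y+70,x:x+90],(390,300),interpolation=cv2.INTER_CUBIC))
cv2.imwrite("pics/c12.png",np.vstack([np.hstack(ims[:2]),np.hstack(ims[2:])]))
E
```

```text
(no output)
```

View pics/c12.png

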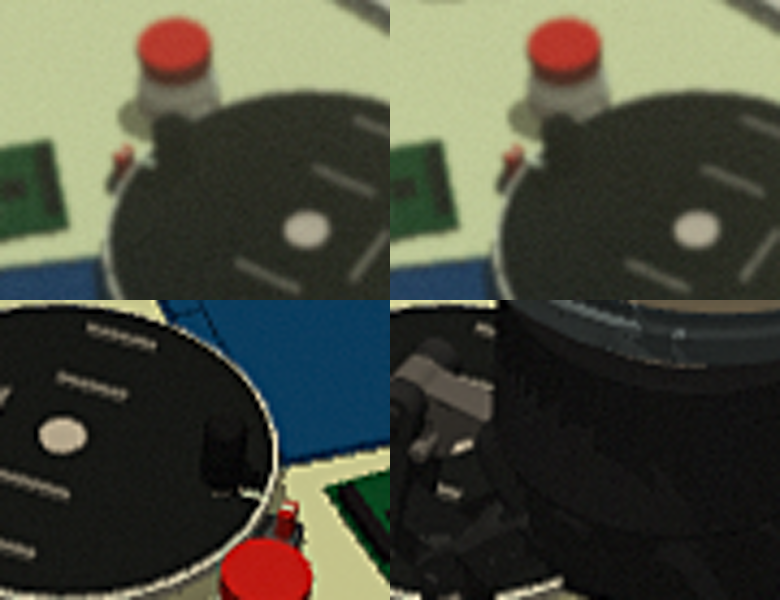

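In the scene crops the line is at the pointer, as at the start. I'll put a number on any residual rotation.

```bash
python3 - <<'E'
from h import *
from scipy.optimize import minimize_scalar
p=r.snapshot("scene"); g0=cv2.cvtColor(cv2.imread("pics/scene0.png"),cv2.COLOR_BGR2GRAY); g1=cv2.cvtColor(p["frame"],cv2.COLOR_RGB2GRAY)
# rectify the platen plane z=33 to a top view, 0.5 mm/px, and match by rotation about the hub
n=480; c=np.array([565.9,53.4]); u=(np.arange(n)-n/2)*0.5; X,Y=np.meshgrid(c[0]+u,c[1]+u)
pts=np.stack([X,Y,np.full_like(X,33)],-1).reshape(-1,3)
K=np.array([[p["fx"],0,p["cx"]],[0,p["fy"],p["cy"]],[0,0,1.]])
uv=cv2.projectPoints(pts,np.array(p["rvec"],float),np.array(p["tvec"],float),K,None)[0].reshape(n,n,2).astype(np.float32)
A,B=[cv2.GaussianBlur(cv2.remap(g,uv[...,0],uv[...,1],cv2.INTER_CUBIC).astype(np.float32),(0,0),2) for g in (g0,g1)]
rr=np.hypot(X-c[0],Y-c[1]); m=(rr>25)&(rr<100)&(X>520)
for a in np.arange(-4,4.1,0.5):
    W=cv2.warpAffine(A,cv2.getRotationMatrix2D((n/2,n/2),a,1),(n,n)); print(a,round(float(np.corrcoef(W[m],B[m])[0,1]),4),end="; ")
E
```

```text
-4.0 0.9258; -3.5 0.9384; -3.0 0.9497; -2.5 0.9594; -2.0 0.9672; -1.5 0.9728; -1.0 0.976; -0.5 0.9767; 0.0 0.9745; 0.5 0.97; 1.0 0.9629; 1.5 0.9535; 2.0 0.9423; 2.5 0.9297; 3.0 0.916; 3.5 0.9014; 4.0 0.8862;
```

Residual rotation is about 0.6°, so the line is at the pointer. Handing in.

```bash
python3 - <<'E'
from rig import r
print(r.finish_job())
E
```

```text
the job is handed in; nothing more can be done
None
```

The job is handed in: I rolled both standoffs stripe up on the mat and turned the table one full turn with them loaded, and they now lie flat, stripe up in the tray, with the index line at the pointer to within about 0.6°; B was knocked askew in its bay before the turn and I re-seated it.

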